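# Un-nest the tube sleeves and wedge each into its clamp block

## Task

Pull the nested tube sleeves apart and stand each one upright on the base of the clamp block of its own size, against the wall and back stop away from the wedge gap; the wooden wedges then lock them: push one wedge, lying flat, toe first and straight side along the block's wall, into the open front of each loaded block's gap and drive it firmly until it jams the sleeve tight. There may be two or three sleeves, so a wedge may be left over; leave the tape roll, mug, glue bottle, wood offcut and green tin where they are.

Things in the scene. Friction and masses are not known exactly. Their poses are not given: they have to be found in the camera images.
- sleeve_large: large square tube sleeve of dark steel, 62 x 62 mm outside, 46 mm tall, wall 3 mm, both ends open, stands upright. Origin: centre of its lower end, z up, x and y square to its faces (quarter turns are alike). May be absent. At the start the sleeves stand nested on the table, smaller and taller ones inside, 5 to 6 mm of play per side, each rising 19 mm over the next size up.
- sleeve_medium: medium square tube sleeve of bright aluminium, 44 x 44 mm outside, 65 mm tall, wall 3 mm, both ends open, stands upright. Origin: centre of its lower end, z up, x and y square to its faces (quarter turns are alike). May be absent. At the start the sleeves stand nested on the table, smaller and taller ones inside, 5 to 6 mm of play per side, each rising 19 mm over the next size up.
- sleeve_small: small square tube sleeve of brass, 28 x 28 mm outside, 84 mm tall, wall 3 mm, both ends open, stands upright. Origin: centre of its lower end, z up, x and y square to its faces (quarter turns are alike). May be absent. At the start the sleeves stand nested on the table, smaller and taller ones inside, 5 to 6 mm of play per side, each rising 19 mm over the next size up.
- large_seat (a point): where the centre of the seated large sleeve's lower end comes, on top of the base of the large clamp block: plywood base 12 mm thick, 115 mm wide, fixed, with blue side walls and back stop 26 mm high (tops 38 mm above the table). Bay 87 mm wide: the sleeve goes to the right (-y) wall and back stop. Axes: x to the back stop, away from the robot, y to the left wall, z up. Blocks may swap places.
- large_gap (a point): middle of the 25 mm wedge gap left of the seated large sleeve, on top of the base, on the line of the sleeve's front face. Axes as large_seat: the gap runs along x, open in front (-x, robot side) and behind; a wedge is driven along +x. From this point the base runs x = -65 to +70 mm, the left wall (face at y = +12.5) x = -10 to +65 mm, the right wall from x = -10 mm.
- medium_seat (a point): where the centre of the seated medium sleeve's lower end comes, on top of the base of the medium clamp block: plywood base 12 mm thick, 97 mm wide, fixed, with blue side walls and back stop 26 mm high (tops 38 mm above the table). Bay 69 mm wide: the sleeve goes to the right (-y) wall and back stop. Axes: x to the back stop, away from the robot, y to the left wall, z up. Blocks may swap places.
- medium_gap (a point): middle of the 25 mm wedge gap left of the seated medium sleeve, on top of the base, on the line of the sleeve's front face. Axes as medium_seat: the gap runs along x, open in front (-x, robot side) and behind; a wedge is driven along +x. From this point the base runs x = -65 to +70 mm, the left wall (face at y = +12.5) x = -10 to +65 mm, the right wall from x = -10 mm.
- small_seat (a point): where the centre of the seated small sleeve's lower end comes, on top of the base of the small clamp block: plywood base 12 mm thick, 81 mm wide, fixed, with blue side walls and back stop 26 mm high (tops 38 mm above the table). Bay 53 mm wide: the sleeve goes to the right (-y) wall and back stop. Axes: x to the back stop, away from the robot, y to the left wall, z up. Blocks may swap places.
- small_gap (a point): middle of the 25 mm wedge gap left of the seated small sleeve, on top of the base, on the line of the sleeve's front face. Axes as small_seat: the gap runs along x, open in front (-x, robot side) and behind; a wedge is driven along +x. From this point the base runs x = -65 to +70 mm, the left wall (face at y = +12.5) x = -10 to +65 mm, the right wall from x = -10 mm.
- wedge1: wooden wedge lying flat, 130 long (x), 26 mm high (z), 90 g; all wedges are alike. Origin: on the underside, mid-length. Head x = -65 to -25 mm: parallel, 34 mm wide (y = -17 to +17), the place to grip across y. Then it tapers over 90 mm to a 16 mm toe (y = +1 to +17) at x = +65: left (+y) side straight, right (-y) side sloping 11 degrees.
- wedge1_toe (a point): middle of the toe's end face, on the underside (x = +65, y = +9, z = 0 mm in the wedge's frame); axes as the wedge. With the sleeve hard on its wall and stop, the wedge meets it when this point is 45 mm past the sleeve's front line, and is tight at about 47 mm; it takes 20 N, best in short strokes.
- wedge2: wooden wedge lying flat, 130 long (x), 26 mm high (z), 90 g; all wedges are alike. Origin: on the underside, mid-length. Head x = -65 to -25 mm: parallel, 34 mm wide (y = -17 to +17), the place to grip across y. Then it tapers over 90 mm to a 16 mm toe (y = +1 to +17) at x = +65: left (+y) side straight, right (-y) side sloping 11 degrees.
- wedge2_toe (a point): middle of the toe's end face, on the underside (x = +65, y = +9, z = 0 mm in the wedge's frame); axes as the wedge. With the sleeve hard on its wall and stop, the wedge meets it when this point is 45 mm past the sleeve's front line, and is tight at about 47 mm; it takes 20 N, best in short strokes.
- wedge3: wooden wedge lying flat, 130 long (x), 26 mm high (z), 90 g; all wedges are alike. Origin: on the underside, mid-length. Head x = -65 to -25 mm: parallel, 34 mm wide (y = -17 to +17), the place to grip across y. Then it tapers over 90 mm to a 16 mm toe (y = +1 to +17) at x = +65: left (+y) side straight, right (-y) side sloping 11 degrees.
- wedge3_toe (a point): middle of the toe's end face, on the underside (x = +65, y = +9, z = 0 mm in the wedge's frame); axes as the wedge. With the sleeve hard on its wall and stop, the wedge meets it when this point is 45 mm past the sleeve's front line, and is tight at about 47 mm; it takes 20 N, best in short strokes.
- tape: bystander, leave it where it is: yellow tape roll 72 mm across, 24 mm high, lying flat. Origin: centre of the underside.
- mug: bystander, leave it where it is: white mug, 80 mm across. Origin: centre of the underside.
- glue: bystander, leave it where it is: white glue bottle, 60 mm across, 150 mm tall, red cap. Origin: centre of the underside.
- offcut: bystander, leave it where it is: pale wood offcut 120 x 60 x 40 mm. Origin: centre of the underside.
- tin: bystander, leave it where it is: green tin, 80 mm across, 70 mm tall. Origin: centre of the underside.
Mind the look-alikes: they are no part of the job. What is shaped like the sleeve_medium but orange is not meant.

How it is judged:
By the outcome, as a careful person would: the job done as asked, in the order asked, and still so for the second after the job is handed in, with the robot touching nothing.
Of sleeve_large, sleeve_medium, sleeve_small only 2 to 3 are there at a start; the rules pass over those that are not, and their reading is None.
At some moment in a run one of wedge1, wedge2, wedge3 may be knocked a few centimetres aside while the robot is not near it.
It also fails if it takes over 210 s, if anything falls off the work surface, if the arm or the gripper's body presses on something with over 40 N, if the wrist force passes 120 N, or if a joint passes its speed limit or range.

## Robot

A 6-joint arm with a two-finger parallel gripper is mounted at the origin on the work surface. World frame = base frame: x ahead of the robot, y to its left, z up, the work surface at z = 0. Lengths are in m, angles in degrees, forces in N, time in s.
With the tool pointing down it reaches from about 0.35 to 0.875 m from the base axis. Payload 4.2 kg.
Tool frame: the origin (TCP) lies on the centre line of the jaws, within the pads' length; the fingertips stand 11 mm ahead of it and the grasp point (between the pads) lies 8 mm behind it; z points along the fingers, y is the line along which they close (so a half turn about z gives the same grasp; the last joint's range is limited). The gripper opens to 87 mm and grips with 3 to 60 N. Pads are 19 mm wide; open, the fingers measure 117 mm over their backs; the gripper's body (75 mm by 190 mm) begins 51 mm behind the grasp point.
Start: joints at [-51.818, 22.042, 0.453, 0, -68.411, -14.817], TCP at [0.248, -0.574, 0.21] pointing down, gripper open.
Joint ranges: [-179.83, 179.83], [-69.29, 118.12], [-61.27, 80.66], [-181.25, 117.63], [-171.15, -9.14], [-177.46, 177.46]. Speed limits (degrees/s): [159.86, 159.86, 180, 180, 180, 180].

## Interface

Orientations are given as a 3x3 rotation matrix whose columns are the frame's x, y, z axes.
In Python, from station import r gives the robot as it stands.
- The arm moves only by the tool servo_tool, never from a script. Its argument "commands" is a list that holds one entry, the list of rows, each a list of 7 numbers: the closure, from 0 (fully open) to 1 (shut), then the shift along the tool's x, y, z in mm, then the turn, a rotation vector about the tool's x, y, z in rad. In form: [[[claw, x, y, z, ax, ay, az], ...]]. A call has exactly 5 rows; each row is the pose to reach, as a shift and turn from the pose commanded when the call began, along the tool's axes at that moment; what a row does not reach only later rows make up. A row lasts 1/10 s, in which the tool goes at most 50 mm and 8.59 degrees, less where a joint would pass 70% of its speed; a pose out of reach is approached as far as the arm can. A call with a gripper value outside its range is refused whole. The fingers move at their own pace and stop on an object; the grip force is fixed at half the most. Time passes only in rows, so rows that repeat a pose let the fingers close, or fill a call up. It gives the time, the measured TCP pose, the force, the opening and the grip force at its end, in the units of the state.
- r.sense(): the state, without advancing time (a new reading comes with each control period).
- r.capture(name): name is "scene" or "top" or "wrist"; returns a dict with "pixels" (400x640x3 uint8, red, green, blue), "camera_matrix" (3x3 intrinsics, pixels), "dist" ([k1, k2, p1, p2, k3] as OpenCV has them; the pictures are not rectified), "R" (3x3) and "t" (3): a world point X has camera coordinates R X + t. Camera axes: x right, y down, z forward; pixel columns grow to the right and rows downward; lengths in m; the calibration is good to about 2 mm. A picture is of the moment at which its call begins. There is no depth.
- r.finish_job(): hands the job in; it is judged then, once.
The state is a dict: "time_s": time; "joints": joint angles; "joint_velocities": joint speeds; "effort": joint torques, N m; "tcp_pos": TCP position; "ee_rot": TCP orientation; "wrist_force": force on the tool from outside, world axes, zero at the start; "moment": the same for the moment, N m; "gripper_width": opening from 0.0 (shut) to 1.0 (fully open); "gripper_force": force on a finger pad.
Only numpy, scipy, OpenCV 4.12 (cv2) and the standard library are available. Lean on these libraries where they do the work, as an engineer would, in place of code of your own. Each camera call takes 0.05 s, during which the arm holds its last target. There are 200 camera calls.

## Working session

There is one attempt and no reset: what is moved stays moved. The work goes in short steps, Python scripts to look and compute and a tool call to move; the robot and the scene stay as the last step left them, time stands still between calls to the robot, and variables do not carry over. Pictures are saved under pics/ and viewed, at most 14 in all, crops included, and the job is handed in when it is done.

Besides the shell and the picture viewer there is one more tool, called as name(argument=value, ...), one argument or row to a line, values as JSON. servo_tool: Moves the arm, as the interface text tells. Its arguments: {"type":"object","properties":{"commands":{"type":"array","items":{"type":"array","items":{"type":"array","items":{"type":"number"}}}}},"required":["commands"]}

```bash
ls; mkdir -p pics; cat > h.py <<'E'
import numpy as np, cv2
from station import r
def cap(n):
    c=r.capture(n)
    for k in("R","t","camera_matrix","dist"): c[k]=np.array(c[k],float)
    c["pixels"]=np.array(c["pixels"],np.uint8); return c
def save(c,f,box=None,s=1):
    im=c["pixels"]
    if box: im=im[box[1]:box[3],box[0]:box[2]]
    im=cv2.resize(im,None,fx=s,fy=s,interpolation=cv2.INTER_CUBIC); cv2.imwrite("pics/"+f,im[:,:,::-1])
def ray(c,uv,z):
    p=cv2.undistortPoints(np.array(uv,float).reshape(-1,1,2),c["camera_matrix"],c["dist"]).reshape(-1,2)
    d=np.c_[p,np.ones(len(p))]@c["R"]; o=-c["R"].T@c["t"].ravel()
    return o+d*((z-o[2])/d[:,2])[:,None]
def proj(c,X):
    return cv2.projectPoints(np.array(X,float).reshape(-1,3),cv2.Rodrigues(c["R"])[0],c["t"].ravel(),c["camera_matrix"],c["dist"])[0].reshape(-1,2)
E
python3 - <<'E'
from h import *
for n in("scene","top"):
    c=cap(n); save(c,n+"0.png",s=1.25); np.savez(n+"0.npz",**c); print(n,(-c["R"].T@c["t"].ravel()).round(3),c["R"].round(2).tolist(),c["camera_matrix"][0,0])
print(r.sense())
E
```

```text
pics
scene [ 1.362 -0.739  0.943] [[0.72, 0.69, -0.0], [0.44, -0.47, -0.77], [-0.53, 0.55, -0.64]] 472.318269881024
top [0.481 0.038 1.126] [[0.01, -1.0, 0.02], [-0.99, -0.01, -0.1], [0.1, -0.02, -0.99]] 392.4222372152759
{'time_s': 0.1, 'joints': array([-5.18196263e+01,  2.20875707e+01,  3.87490327e-01, -2.47572386e-02,
       -6.84118606e+01, -1.48160540e+01]), 'joint_velocities': array([0.01719631, 0.02376921, 0.32249051, 0.10057273, 0.01052247,
       0.04835319]), 'effort': array([-5.67972677e-05, -3.91690457e+01,  1.87934107e+01,  4.23192188e+00,
        1.34125023e-02, -7.81239487e-05]), 'tcp_pos': array([ 0.24764189, -0.57322905,  0.20895686]), 'ee_rot': array([[-9.18064910e-01, -3.96429093e-01, -8.91831294e-04],
       [-3.96430080e-01,  9.18063183e-01,  1.78410573e-03],
       [ 1.11486062e-04,  1.99147361e-03, -9.99998011e-01]]), 'wrist_force': array([-0.64911275,  0.08443056, -0.11462443]), 'moment': array([-0.02891139,  0.01535437,  0.05572904]), 'gripper_force': 0.0, 'gripper_width': 0.9970789045219902}
```

View pics/top0.png

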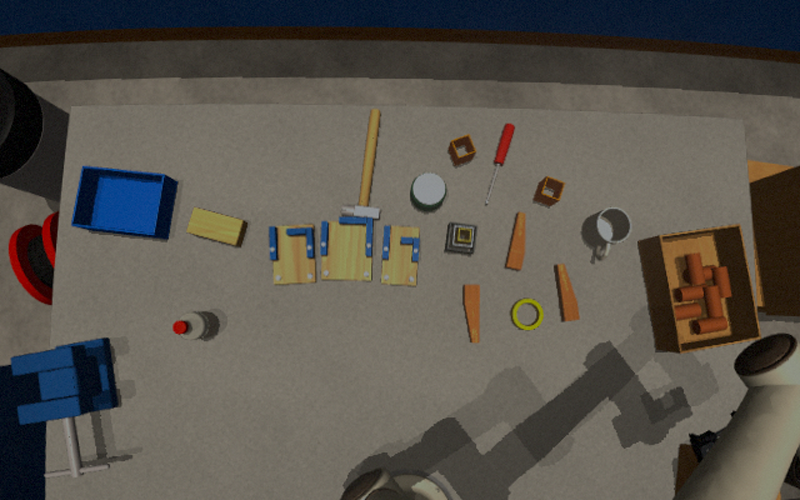

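View pics/scene0.png

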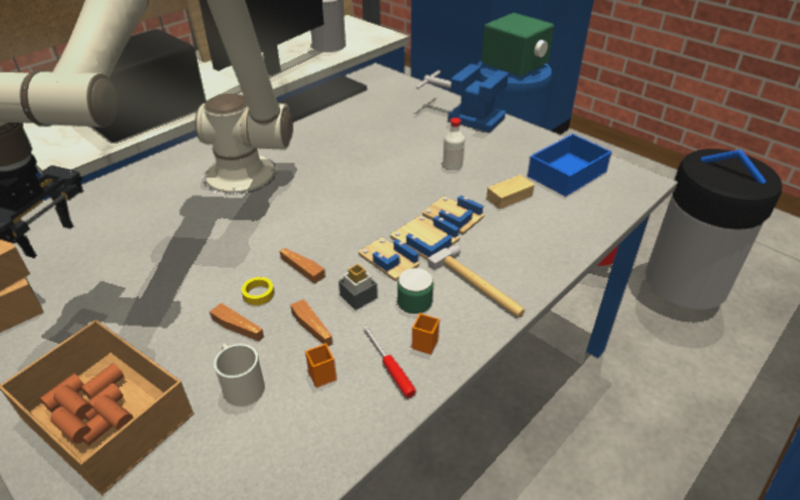

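Top view (1.25x): nest at (461,237), showing dark, grey and brass squares, so there are three sleeves. The blocks are medium (292,255), large (347,250) and small (400,255). The wedges are at (516,240), (567,292) and (472,313, toe towards the robot).

Look-alikes: orange tubes at (462,150) and (549,190). They are not wanted. Next I check the nest in a close crop and measure.

```bash
cat >> h.py <<'E'
def hsv(c): return cv2.cvtColor(cv2.GaussianBlur(c["pixels"],(3,3),0),cv2.COLOR_RGB2HSV)
def blobs(m,amin=60):
    m=cv2.morphologyEx(m.astype(np.uint8),cv2.MORPH_CLOSE,np.ones((3,3)))
    cs,_=cv2.findContours(m,cv2.RETR_EXTERNAL,cv2.CHAIN_APPROX_NONE)
    return [k for k in cs if cv2.contourArea(k)>amin]
def rect(c,k,z):
    P=ray(c,k.reshape(-1,2),z)[:,:2]*1000
    (cx,cy),(w,h),a=cv2.minAreaRect(P.astype(np.float32)); return round(cx,1),round(cy,1),round(w,1),round(h,1),round(a,1)
E
python3 - <<'E'
from h import *
c=dict(np.load("top0.npz")); H=hsv(c)
box=(205,150,480,290); save(c,"crop1.png",box,2.9)
roi=np.zeros(H.shape[:2],bool); roi[80:290,200:480]=1
hh,s,v=H[...,0],H[...,1],H[...,2]
for p in [(516,240),(567,292),(472,313),(292,265),(347,260),(400,262),(461,237),(462,226),(469,245),(450,237)]:
    x,y=int(p[0]/1.25),int(p[1]/1.25); print(p,H[y,x])
for nm,m,z in [("wood",(hh>3)&(hh<16)&(s>110),.026),("blue",(hh>100)&(hh<125)&(s>120),.038),("ply",(hh>16)&(hh<28)&(s>70)&(v>90),.012)]:
    for k in blobs(m&roi): print(nm,k.reshape(-1,2).mean(0).round(),cv2.contourArea(k),rect(c,k,z))
E
```

```text
(516, 240) [ 13 179 141]
(567, 292) [ 14 176 139]
(472, 313) [ 15 178 143]
(292, 265) [ 25 111 145]
(347, 260) [ 26 110 144]
(400, 262) [ 23 117 144]
(461, 237) [23 80 80]
(462, 226) [40  9 87]
(469, 245) [30  8 92]
(450, 237) [20 38 61]
wood [378. 249.] 450.5 (458.5, -136.4, 33.9, 125.4, 90.0)
wood [452. 233.] 440.5 (508.1, -354.3, 130.0, 39.4, 8.7)
wood [414. 191.] 382.5 (623.5, -244.8, 36.5, 131.4, 77.9)
wood [439. 153.] 322.5 (740.7, -318.2, 54.1, 63.2, 69.0)
wood [369. 120.] 295.5 (833.6, -114.7, 55.2, 56.8, 22.7)
blue [244. 191.] 128.0 (610.8, 248.6, 62.8, 56.3, 1.7)
blue [218. 195.] 80.5 (608.6, 310.3, 70.7, 11.3, 2.3)
blue [288. 180.] 145.0 (640.6, 124.9, 56.5, 70.4, 0.8)
ply [372. 187.] 93.0 (638.2, -123.2, 30.2, 31.0, 81.9)
ply [321. 203.] 936.0 (588.5, 24.7, 81.1, 136.3, 87.3)
ply [235. 200.] 1098.0 (588.2, 267.1, 137.4, 97.4, 2.1)
ply [277. 203.] 1464.0 (596.9, 147.0, 134.8, 114.2, 0.8)
ply [371. 116.] 228.5 (850.0, -121.6, 49.8, 49.4, 22.3)
ply [295. 126.] 598.5 (819.4, 99.4, 27.7, 234.8, 84.0)
```

View pics/crop1.png

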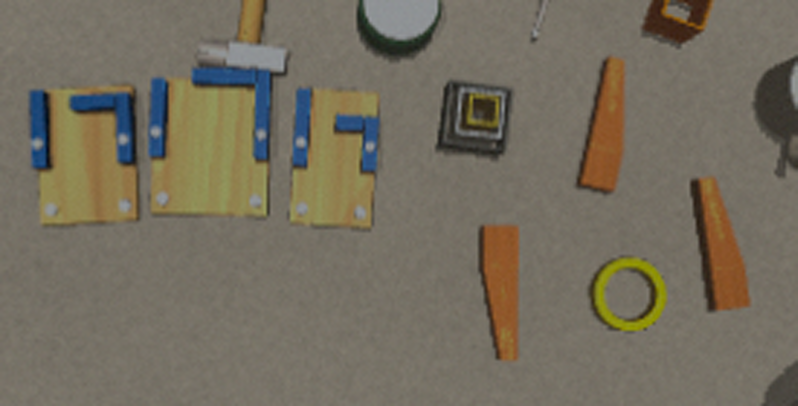

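Crop of the top view: brass inside grey inside dark steel at crop (480,115), so the nest has all three sleeves. The orange tube at crop (675,10) is the decoy. The base rectangles match the stated sizes: small at y=25, large at 147, medium at 267 mm. Moving over the nest.

servo_tool(
  commands=[
    [[0,-40,20,-8,0,0,0.1],[0,-80,40,-16,0,0,0.2],[0,-120,60,-24,0,0,0.3],[0,-160,80,-32,0,0,0.408],[0,-200,100,-40,0,0,0.408]],
  ],
)

```text
time_s: 0.6
tcp_pos: [0.3925, -0.4009, 0.2499]
ee_rot: [[-1.0, 0.002, -0.001], [0.002, 1.0, 0.001], [0.001, 0.001, -1.0]]
wrist_force: [1.3, 0.7, -0.1]
gripper_width: 1.002
gripper_force: 0.0
```

servo_tool(
  commands=[
    [[0,-30,35,0,0,0,0],[0,-60,70,0,0,0,0],[0,-90,105,0,0,0,0],[0,-120,140,0,0,0,0],[0,-150,175,0,0,0,0]],
  ],
)

```text
time_s: 1.1
tcp_pos: [0.5426, -0.2259, 0.2496]
ee_rot: [[-1.0, 0.0, -0.001], [0.0, 1.0, 0.0], [0.001, 0.0, -1.0]]
wrist_force: [1.6, -0.7, 0.5]
gripper_width: 0.999
gripper_force: 0.0
```

servo_tool(
  commands=[
    [[0,0,0,0,0,0,0],[0,0,0,0,0,0,0],[0,0,0,0,0,0,0],[0,0,0,0,0,0,0],[0,0,0,0,0,0,0]],
  ],
)

```text
time_s: 1.6
tcp_pos: [0.5412, -0.2286, 0.2501]
ee_rot: [[-1.0, 0.002, 0.0], [0.002, 1.0, -0.0], [-0.0, -0.0, -1.0]]
wrist_force: [-1.0, 0.9, 0.2]
gripper_width: 1.002
gripper_force: 0.0
```

servo_tool(
  commands=[
    [[0,-16,20,0,0,0,0],[0,-32,40,0,0,0,0],[0,-48,60,0,0,0,0],[0,-64,80,0,0,0,0],[0,-80,100,0,0,0,0]],
  ],
)

```text
time_s: 2.1
tcp_pos: [0.6221, -0.1278, 0.2502]
ee_rot: [[-1.0, 0.002, 0.0], [0.002, 1.0, -0.0], [-0.0, -0.0, -1.0]]
wrist_force: [0.2, 0.8, 0.5]
gripper_width: 1.0
gripper_force: 0.0
```

```bash
python3 - <<'E'
from h import *
c=cap("wrist"); save(c,"w1.png"); np.savez("w1.npz",**c); print((-c["R"].T@c["t"].ravel()).round(3),c["R"].round(2).tolist(),r.sense()["tcp_pos"])
t=dict(np.load("top0.npz")); H=hsv(t); m=(H[...,0]>16)&(H[...,0]<32)&(H[...,1]>60)
m[:, :350]=0;m[:,400:]=0;m[:165]=0;m[215:]=0
for k in blobs(m): print("brass top",rect(t,k,.084))
E
```

```text
[ 0.557 -0.128  0.425] [[0.0, 1.0, 0.0], [0.97, -0.0, 0.24], [0.24, -0.0, -0.97]] [ 0.62441024 -0.12516583  0.24952717]
brass top (626.1, -110.0, 35.2, 32.9, 90.0)
```

View pics/w1.png

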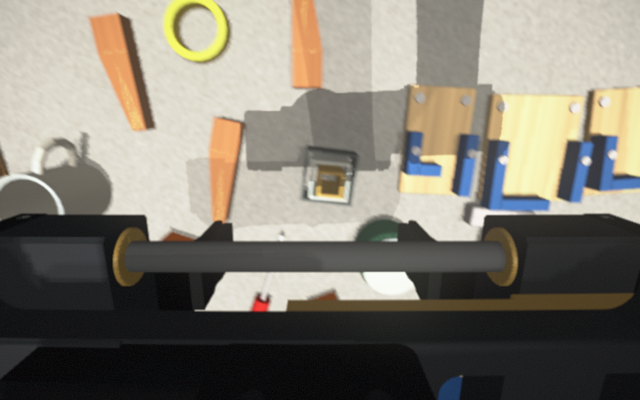

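Wrist view from the robot side (image down = +x, right = +y): nest at (330,175), with the brass at (332,182) inside the grey. Zooming in to get its corners.

```bash
python3 - <<'E'
from h import *
a=dict(np.load("w1.npz"))["pixels"][140:210,295:365]; b=dict(np.load("top0.npz"))["pixels"][170:210,350:390]
b=np.clip(b*1.8,0,255).astype(np.uint8)
im=np.hstack([cv2.resize(a,(400,400),interpolation=cv2.INTER_CUBIC),cv2.resize(b,(400,400),interpolation=cv2.INTER_CUBIC)])
cv2.imwrite("pics/z1.png",im[:,:,::-1])
E
```

```text
(no output)
```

View pics/z1.png

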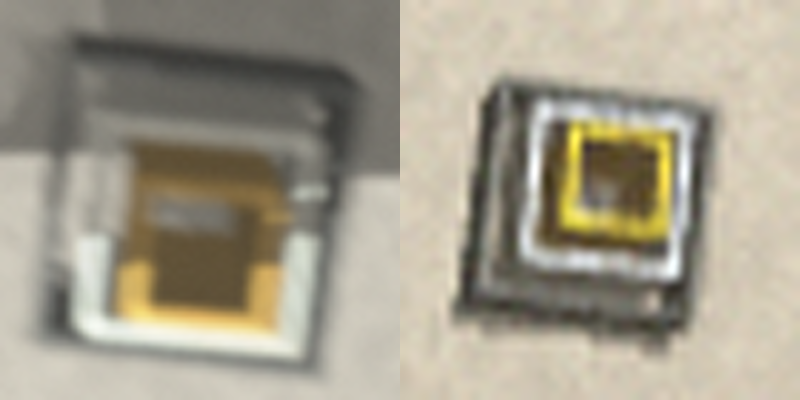

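The zoom shows corners for all three sleeves. In the right-hand panel, brass spans (575,120) to (668,243) and grey spans (535,100) to (680,280).

```bash
python3 - <<'E'
from h import *
t=dict(np.load("top0.npz"));w=dict(np.load("w1.npz"))
def f(nm,c,P,z):
    Q=ray(c,P,z)[:,:2]*1000; e=[np.linalg.norm(Q[i]-Q[i-1]) for i in range(4)]
    d=Q[1]-Q[0]; print(nm,Q.mean(0).round(1),np.round(e,1),np.degrees(np.arctan2(d[1],d[0])).round(1))
T=lambda P:[(350+(x-400)/10-.5,170+y/10-.5) for x,y in P]
W=lambda P:[(295+x*.175-.5,140+y*.175-.5) for x,y in P]
f("b",t,T([(575,120),(678,130),(668,243),(557,230)]),.084)
f("m",t,T([(537,100),(697,112),(682,280),(522,262)]),.065)
f("l",t,T([(492,80),(716,100),(690,325),(465,300)]),.046)
f("b",w,W([(130,140),(290,155),(283,330),(113,316)]),.084)
f("m",w,W([(95,120),(330,135),(310,365),(70,335)]),.065)
f("l",w,W([(75,40),(358,75),(315,375),(45,340)]),.046)
E
```

```text
b [ 627.3 -112.5] [30.3 28.  30.8 30.1] -94.7
m [ 627.9 -112.5] [45.  44.2 46.7 44.1] -93.4
l [ 626.9 -110. ] [62.3 63.1 63.8 63. ] -94.3
b [ 627.5 -111.8] [33.6 29.7 33.4 32.2] 84.5
m [ 632.3 -111.4] [43.4 45.8 46.5 48.5] 86.2
l [ 629.9 -111.2] [63.1 57.9 63.7 57.5] 82.9
```

servo_tool(
  commands=[
    [[0,-6,16,30,0,0,0.08],[0,-6,16,70,0,0,0.08],[0,-6,16,110,0,0,0.08],[0,-6,16,145,0,0,0.08],[0,-6,16,171,0,0,0.08]],
  ],
)

```text
time_s: 2.65
tcp_pos: [0.6264, -0.1125, 0.0765]
ee_rot: [[-0.997, 0.082, -0.003], [0.082, 0.997, 0.0], [0.003, -0.0, -1.0]]
wrist_force: [0.7, 0.0, -0.3]
gripper_width: 0.999
gripper_force: 0.0
```

servo_tool(
  commands=[
    [[0.8,0,0,0,0,0,0],[0.8,0,0,0,0,0,0],[0.8,0,0,0,0,0,0],[0.8,0,0,0,0,0,0],[0.8,0,0,0,0,0,0]],
  ],
)

```text
time_s: 3.15
tcp_pos: [0.6286, -0.1117, 0.0805]
ee_rot: [[-0.997, 0.08, 0.003], [0.08, 0.997, 0.0], [-0.003, 0.0, -1.0]]
wrist_force: [-1.2, -0.5, -0.1]
gripper_width: 0.632
gripper_force: 0.0
```

servo_tool(
  commands=[
    [[0.8,0,0,0,0,0,0],[0.8,0,0,0,0,0,0],[0.8,0,0,0,0,0,0],[0.8,0,0,0,0,0,0],[0.8,0,0,0,0,0,0]],
  ],
)

```text
time_s: 3.65
tcp_pos: [0.6279, -0.1116, 0.0789]
ee_rot: [[-0.997, 0.08, -0.0], [0.08, 0.997, -0.0], [0.0, -0.0, -1.0]]
wrist_force: [0.1, 0.3, -0.2]
gripper_width: 0.222
gripper_force: 0.0
```

```bash
python3 - <<'E'
from h import *
print(r.sense()["gripper_width"],r.sense()["gripper_force"])
a=cap("wrist"); s=cap("scene")
im=np.hstack([cv2.resize(a["pixels"][130:330,220:420],(400,400)),cv2.resize(s["pixels"][170:270,230:330],(400,400),interpolation=cv2.INTER_CUBIC)])
cv2.imwrite("pics/z2.png",im[:,:,::-1])
E
```

```text
0.22157372480767634 0.0
```

View pics/z2.png

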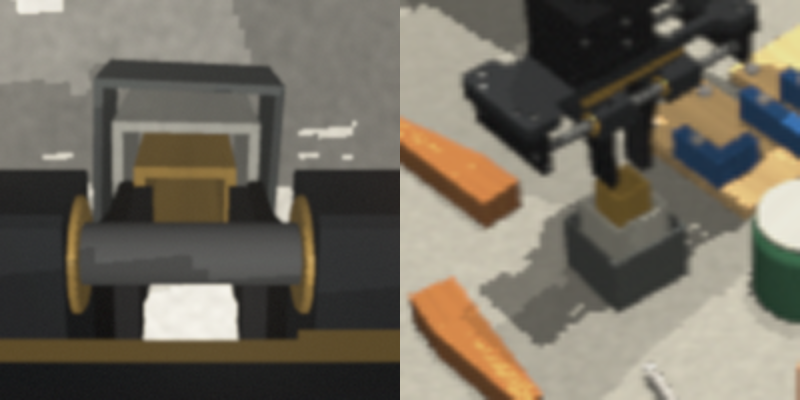

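Left panel (wrist): brass between the fingers. Right panel (scene): fingers straddle the brass top, so they may not be pressing yet. Closing fully.

servo_tool(
  commands=[
    [[1,0,0,0,0,0,0],[1,0,0,0,0,0,0],[1,0,0,0,0,0,0],[1,0,0,0,0,0,0],[1,0,0,0,0,0,0]],
  ],
)

```text
time_s: 4.25
tcp_pos: [0.6279, -0.1117, 0.0789]
ee_rot: [[-0.997, 0.08, -0.0], [0.08, 0.997, -0.0], [0.0, -0.0, -1.0]]
wrist_force: [-0.1, 0.5, 0.3]
gripper_width: 0.005
gripper_force: 0.0
```

```bash
python3 - <<'E'
from h import *
a=cap("wrist"); s=cap("scene")
st=r.sense(); p=st["tcp_pos"]; print(st["gripper_width"])
X=[p,p+[0,0,-.011],p+[0,0,.008],[.628,-.112,.084],[.628,-.112,0]]
ps,pw=proj(s,X),proj(a,X); print(ps.round(1).tolist(),pw.round(1).tolist())
A=a["pixels"][130:330,220:420].copy(); B=s["pixels"][180:250,250:320].copy()
A=cv2.resize(A,(400,400)); B=cv2.resize(B,(400,400),interpolation=cv2.INTER_CUBIC)
for i,(q,w) in enumerate(zip(ps,pw)):
    col=[(255,0,0),(0,255,0),(0,0,255),(255,0,255),(0,255,255)][i]
    cv2.circle(B,tuple(((q-[250,180])*400/70).astype(int).tolist()),3,col,-1)
    cv2.circle(A,tuple(((w-[220,130])*2).astype(int).tolist()),3,col,-1)
cv2.imwrite("pics/z3.png",np.hstack([A,B])[:,:,::-1])
E
```

```text
0.006143104122344858
[[285.3, 215.8], [285.5, 218.8], [285.1, 213.6], [285.1, 214.5], [286.6, 236.5]] [[315.5, 230.8], [315.5, 224.4], [315.5, 236.0], [314.9, 234.3], [314.9, 196.5]]
```

View pics/z3.png

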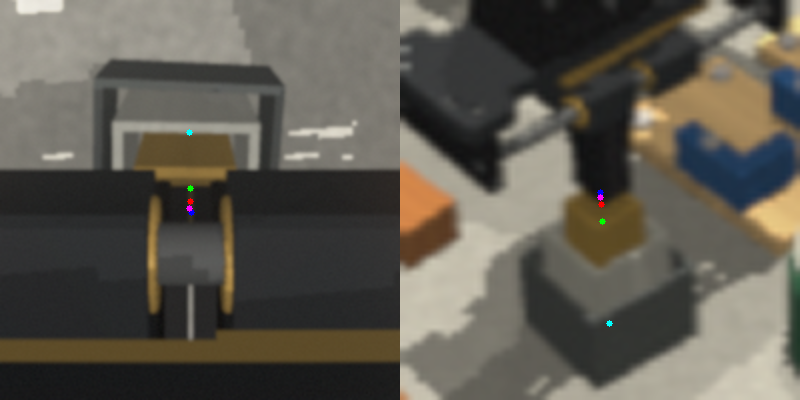

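Fingers shut with nothing between them, yet they seem to end at the brass rim. Lifting clear to compare the fingertip height with the sleeve height.

servo_tool(
  commands=[
    [[1,0,0,-20,0,0,0],[1,0,0,-40,0,0,0],[1,0,0,-60,0,0,0],[1,0,0,-60,0,0,0],[1,0,0,-60,0,0,0]],
  ],
)

```text
time_s: 4.85
tcp_pos: [0.6278, -0.1115, 0.139]
ee_rot: [[-0.997, 0.08, 0.0], [0.08, 0.997, 0.0], [-0.0, 0.0, -1.0]]
wrist_force: [-0.5, -0.2, -0.6]
gripper_width: 0.004
gripper_force: 0.0
```

```bash
python3 - <<'E'
from h import *
a=cap("wrist"); s=cap("scene"); np.savez("s4.npz",**s)
p=r.sense()["tcp_pos"]; print(p)
X=[p,p+[0,0,-.011],p+[0,0,.008],[.628,-.112,.084],[.628,-.112,.065],[.628,-.112,.046],[.628,-.112,0]]
ps=proj(s,X); print(ps.round(1).tolist())
A=cv2.resize(a["pixels"][130:330,220:420],(400,400)); B=cv2.resize(s["pixels"][180:250,250:320],(400,400),interpolation=cv2.INTER_CUBIC)
for q in ps: cv2.circle(B,tuple(((q+.5-[250,180])*400/70).astype(int).tolist()),2,(255,0,0),-1)
cv2.imwrite("pics/z4.png",np.hstack([A,B])[:,:,::-1])
E
```

```text
[ 0.62705425 -0.11158964  0.13772871]
[[284.0, 199.2], [284.2, 202.3], [283.8, 196.9], [285.1, 214.5], [285.5, 219.6], [285.8, 224.7], [286.6, 236.5]]
```

View pics/z4.png

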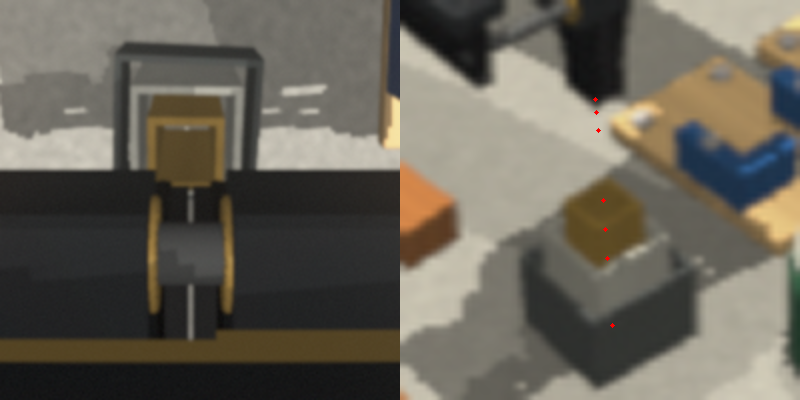

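In the scene crop, the brass top at (604,203) fits z=84 mm. The real fingertips at (597,102) sit about 19 mm higher than the stated tip, so the stated tool length doesn't hold. I'll go 19 mm lower. The open fingers clear all the sleeves, and the gripped width will confirm the height.

servo_tool(
  commands=[
    [[0,0,0,0,0,0,0],[0,0,0,0,0,0,0],[0,0,0,0,0,0,0],[0,0,0,0,0,0,0],[0,0,0,0,0,0,0]],
  ],
)

```text
time_s: 5.45
tcp_pos: [0.6279, -0.1117, 0.1389]
ee_rot: [[-0.997, 0.08, -0.0], [0.08, 0.997, -0.0], [0.0, -0.0, -1.0]]
wrist_force: [-0.5, -0.2, 0.4]
gripper_width: 0.378
gripper_force: 0.0
```

servo_tool(
  commands=[
    [[0.2,0,0,0,0,0,0],[0.2,0,0,0,0,0,0],[0.2,0,0,25,0,0,0],[0.2,0,0,50,0,0,0],[0.2,0,0,78,0,0,0]],
  ],
)

```text
time_s: 5.95
tcp_pos: [0.6284, -0.1117, 0.0609]
ee_rot: [[-0.997, 0.08, 0.002], [0.08, 0.997, 0.0], [-0.002, 0.0, -1.0]]
wrist_force: [0.1, 0.8, 0.6]
gripper_width: 0.771
gripper_force: 0.0
```

servo_tool(
  commands=[
    [[1,0,0,0,0,0,0],[1,0,0,0,0,0,0],[1,0,0,0,0,0,0],[1,0,0,0,0,0,0],[1,0,0,0,0,0,0]],
  ],
)

```text
time_s: 6.45
tcp_pos: [0.6286, -0.1116, 0.0623]
ee_rot: [[-0.997, 0.08, 0.002], [0.08, 0.997, 0.0], [-0.002, 0.0, -1.0]]
wrist_force: [0.1, 0.7, -0.4]
gripper_width: 0.429
gripper_force: 0.0
```

servo_tool(
  commands=[
    [[1,0,0,0,0,0,0],[1,0,0,0,0,0,0],[1,0,0,0,0,0,0],[1,0,0,0,0,0,0],[1,0,0,0,0,0,0]],
  ],
)

```text
time_s: 6.95
tcp_pos: [0.6283, -0.1117, 0.0617]
ee_rot: [[-0.997, 0.08, 0.001], [0.08, 0.997, -0.0], [-0.001, -0.0, -1.0]]
wrist_force: [-0.6, -0.4, 4.1]
gripper_width: 0.315
gripper_force: 30.0
```

Brass gripped (0.315 × 87 = 27.4 mm, 30 N). Lifting it out and over to the small block.

servo_tool(
  commands=[
    [[1,0,0,-25,0,0,0],[1,0,0,-50,0,0,0],[1,0,0,-75,0,0,0],[1,0,0,-100,0,0,0],[1,10,20,-100,0,0,-0.035]],
  ],
)

```text
time_s: 7.45
tcp_pos: [0.6218, -0.0923, 0.1638]
ee_rot: [[-0.999, 0.047, 0.006], [0.047, 0.999, -0.0], [-0.006, -0.0, -1.0]]
wrist_force: [0.4, 0.6, -1.6]
gripper_width: 0.318
gripper_force: 30.0
```

servo_tool(
  commands=[
    [[1,12,30,0,0,0,0],[1,24,60,0,0,0,0],[1,36,90,0,0,0,0],[1,50,118,0,0,0,0],[1,50,118,0,0,0,0]],
  ],
)

```text
time_s: 7.95
tcp_pos: [0.5727, 0.0319, 0.1597]
ee_rot: [[-0.999, 0.042, -0.003], [0.042, 0.999, 0.001], [0.003, 0.001, -1.0]]
wrist_force: [0.1, 0.9, -1.8]
gripper_width: 0.317
gripper_force: 30.0
```

```bash
python3 - <<'E'
from h import *
st=r.sense(); print(st["tcp_pos"],st["ee_rot"].round(3)[0],st["gripper_force"],st["gripper_width"])
a=cap("wrist"); save(a,"w5.png",s=1.2); np.savez("w5.npz",**a)
t=cap("top"); 
for nm,c in(("w",a),("t",t)):
  H=hsv(c); m=(H[...,0]>14)&(H[...,0]<30)&(H[...,1]>60)&(H[...,2]>90)
  for k in blobs(m,300): print(nm,k.reshape(-1,2).mean(0).round(),rect(c,k,.012))
  Q=dict(np.load("top0.npz"))
X=[[.594,-.103,.065],[.628,-.112,.065]]; print(proj(a,X))
E
```

```text
[0.57271569 0.0319255  0.15974123] [-0.999  0.042 -0.003] 30.043901433236897 0.31679342071824224
w [323. 303.] (713.7, 33.7, 77.8, 11.3, 88.6)
w [428. 173.] (574.1, 143.4, 115.0, 84.1, 89.4)
w [310. 186.] (580.2, 23.3, 80.8, 114.2, 87.0)
w [539. 176.] (587.9, 262.8, 131.0, 100.9, 3.5)
w [22. 80.] (465.8, -244.3, 41.8, 71.0, 75.2)
w [110.  38.] (434.7, -152.4, 72.1, 14.1, 3.4)
t [601. 389.] (41.2, -813.5, 81.5, 165.1, 6.6)
t [421. 251.] (457.4, -266.5, 73.8, 78.4, 0.2)
t [571. 229.] (523.6, -731.9, 286.0, 247.2, 8.6)
t [171. 180.] (650.6, 455.9, 125.0, 66.0, 76.0)
t [613. 135.] (828.7, -893.4, 56.8, 140.2, 18.9)
t [295. 125.] (820.4, 99.2, 28.9, 238.2, 84.0)
[[161.79848399 222.13298725]
 [157.82621404 258.4303671 ]]
```

View pics/w5.png

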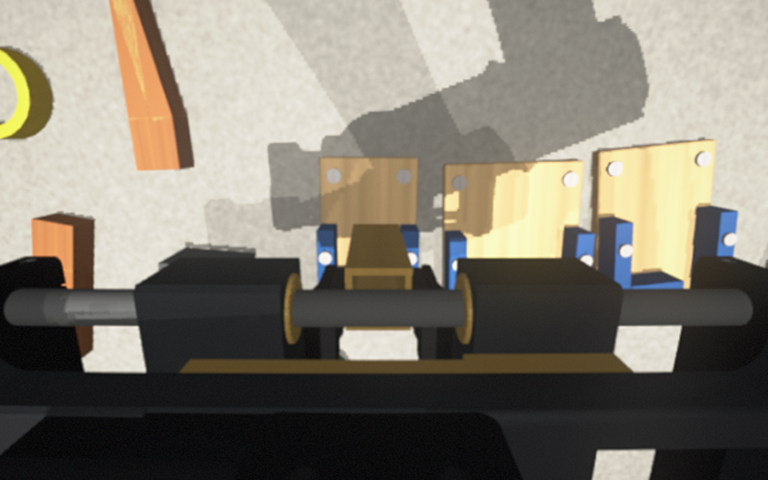

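Wrist view: brass held at (378,275) just above the small block, whose front edge is at (368,157). The large and medium blocks are to the right. Lowering 4–5 mm short of the wall and stop.

servo_tool(
  commands=[
    [[1,-23,-16,10,0,0,0],[1,-23,-16,35,0,0,0],[1,-23,-16,60,0,0,0],[1,-23,-16,75,0,0,0],[1,-23,-16,82,0,0,0]],
  ],
)

```text
time_s: 8.55
tcp_pos: [0.6031, 0.0116, 0.0835]
ee_rot: [[-0.999, 0.044, 0.012], [0.044, 0.999, -0.0], [-0.012, 0.0, -1.0]]
wrist_force: [0.7, -0.2, -0.1]
gripper_width: 0.322
gripper_force: 29.8
```

servo_tool(
  commands=[
    [[1,0,0,1,0,0,0],[1,0,0,2,0,0,0],[1,0,0,3,0,0,0],[1,0,0,4,0,0,0],[1,0,0,4,0,0,0]],
  ],
)

```text
time_s: 9.05
tcp_pos: [0.5967, 0.0119, 0.0744]
ee_rot: [[-0.999, 0.045, -0.001], [0.045, 0.999, -0.0], [0.001, -0.0, -1.0]]
wrist_force: [0.7, 1.1, -2.2]
gripper_width: 0.314
gripper_force: 29.9
```

servo_tool(
  commands=[
    [[1,0,0,0.5,0,0,0],[1,0,0,1,0,0,0],[1,0,0,1.5,0,0,0],[1,0,0,1.5,0,0,0],[1,0,0,1.5,0,0,0]],
  ],
)

```text
time_s: 9.55
tcp_pos: [0.5972, 0.0122, 0.0735]
ee_rot: [[-0.999, 0.045, 0.0], [0.045, 0.999, -0.0], [-0.0, -0.0, -1.0]]
wrist_force: [0.5, 0.9, -1.4]
gripper_width: 0.32
gripper_force: 29.9
```

servo_tool(
  commands=[
    [[1,0,-1,0,0,0,0],[1,0,-2,0,0,0,0],[1,0,-3,0,0,0,0],[1,0,-3,0,0,0,0],[1,0,-3,0,0,0,0]],
  ],
)

```text
time_s: 10.05
tcp_pos: [0.5974, 0.0103, 0.0736]
ee_rot: [[-0.999, 0.045, 0.001], [0.045, 0.999, 0.002], [-0.001, 0.002, -1.0]]
wrist_force: [-0.6, 5.0, -2.1]
gripper_width: 0.319
gripper_force: 30.0
```

servo_tool(
  commands=[
    [[1,-1,0,0,0,0,0],[1,-2,0,0,0,0,0],[1,-4,0,0,0,0,0],[1,-4,0,0,0,0,0],[1,-4,0,0,0,0,0]],
  ],
)

```text
time_s: 10.55
tcp_pos: [0.6009, 0.0101, 0.0732]
ee_rot: [[-0.999, 0.046, -0.0], [0.046, 0.999, 0.002], [0.0, 0.002, -1.0]]
wrist_force: [0.2, 5.2, -2.9]
gripper_width: 0.322
gripper_force: 30.0
```

servo_tool(
  commands=[
    [[1,-1,0,0,0,0,0],[1,-2,0,0,0,0,0],[1,-3,0,0,0,0,0],[1,-3,0,0,0,0,0],[1,-3,0,0,0,0,0]],
  ],
)

```text
time_s: 11.05
tcp_pos: [0.6037, 0.01, 0.0731]
ee_rot: [[-0.999, 0.046, -0.0], [0.046, 0.999, 0.002], [0.001, 0.002, -1.0]]
wrist_force: [0.1, 5.6, -1.6]
gripper_width: 0.321
gripper_force: 30.0
```

servo_tool(
  commands=[
    [[1,0,0,0.5,0,0,0],[1,0,0,1,0,0,0],[1,0,0,1,0,0,0],[1,0,0,1,0,0,0],[1,0,0,1,0,0,0]],
  ],
)

```text
time_s: 11.55
tcp_pos: [0.6043, 0.01, 0.0725]
ee_rot: [[-0.999, 0.045, 0.001], [0.045, 0.999, 0.002], [-0.001, 0.002, -1.0]]
wrist_force: [0.2, 4.6, -1.3]
gripper_width: 0.318
gripper_force: 30.0
```

servo_tool(
  commands=[
    [[1,0,0,1,0,0,0],[1,0,0,2,0,0,0],[1,0,0,2,0,0,0],[1,0,0,2,0,0,0],[1,0,0,2,0,0,0]],
  ],
)

```text
time_s: 12.05
tcp_pos: [0.6049, 0.01, 0.0707]
ee_rot: [[-0.999, 0.045, 0.002], [0.045, 0.999, 0.002], [-0.002, 0.002, -1.0]]
wrist_force: [-0.2, 5.1, -1.9]
gripper_width: 0.318
gripper_force: 30.0
```

servo_tool(
  commands=[
    [[1,-1,0,0,0,0,0],[1,-2,0,0,0,0,0],[1,-3,0,0,0,0,0],[1,-3,0,0,0,0,0],[1,-3,0,0,0,0,0]],
  ],
)

```text
time_s: 12.55
tcp_pos: [0.6058, 0.0098, 0.0703]
ee_rot: [[-0.999, 0.046, -0.002], [0.046, 0.999, 0.001], [0.002, 0.001, -1.0]]
wrist_force: [-2.9, 5.9, 0.3]
gripper_width: 0.322
gripper_force: 30.0
```

servo_tool(
  commands=[
    [[1,0,0,1,0,0,0],[1,0,0,2,0,0,0],[1,0,0,2,0,0,0],[1,0,0,2,0,0,0],[1,0,0,2,0,0,0]],
  ],
)

```text
time_s: 13.05
tcp_pos: [0.6056, 0.0098, 0.0682]
ee_rot: [[-0.999, 0.046, -0.003], [0.046, 0.999, 0.001], [0.003, 0.001, -1.0]]
wrist_force: [-2.8, 5.9, 0.9]
gripper_width: 0.324
gripper_force: 30.0
```

```bash
python3 - <<'E'
from h import *
a=cap("wrist"); s=cap("scene"); print(r.sense()["wrist_force"])
im=np.hstack([cv2.resize(a["pixels"][130:330,220:420],(400,400)),cv2.resize(s["pixels"][140:240,270:370],(400,400),interpolation=cv2.INTER_CUBIC)])
cv2.imwrite("pics/z6.png",im[:,:,::-1])
E
```

```text
[-3.09442236  6.61547149  0.04115316]
```

View pics/z6.png

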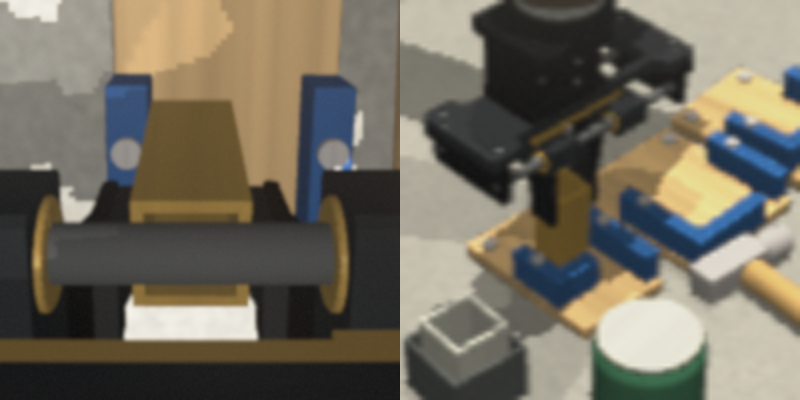

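The sleeve stands in the bay at the right wall (left panel) with its back at the stop. Releasing and going up.

servo_tool(
  commands=[
    [[0.3,0,0,0,0,0,0],[0.3,0,0,0,0,0,0],[0.3,0,0,0,0,0,0],[0.3,0,0,0,0,0,0],[0.3,0,0,-10,0,0,0]],
  ],
)

```text
time_s: 13.65
tcp_pos: [0.606, 0.0082, 0.0775]
ee_rot: [[-0.999, 0.046, -0.003], [0.046, 0.999, -0.001], [0.003, -0.001, -1.0]]
wrist_force: [0.3, -0.5, 0.3]
gripper_width: 0.661
gripper_force: 0.0
```

servo_tool(
  commands=[
    [[0.3,0,0,-40,0,0,0],[0.3,0,0,-80,0,0,0],[0.3,0,0,-100,0,0,0],[0.3,0,-30,-100,0,0,0],[0.3,0,-60,-100,0,0,0.035]],
  ],
)

```text
time_s: 14.15
tcp_pos: [0.605, -0.0513, 0.1807]
ee_rot: [[-0.997, 0.079, 0.004], [0.079, 0.997, 0.0], [-0.003, 0.001, -1.0]]
wrist_force: [0.6, -0.2, -0.4]
gripper_width: 0.7
gripper_force: 0.0
```

```bash
python3 - <<'E'
from h import *
s=cap("scene"); w=cap("wrist");np.savez("w7.npz",**w); np.savez("s7.npz",**s); print(r.sense()["tcp_pos"],r.sense()["ee_rot"][0])
im=np.hstack([cv2.resize(w["pixels"][100:260,250:450],(500,400)),cv2.resize(s["pixels"][160:260,260:335],(300,400),interpolation=cv2.INTER_CUBIC)])
cv2.imwrite("pics/z7.png",im[:,:,::-1])
E
```

```text
[ 0.60403714 -0.05386509  0.17965926] [-0.99649031  0.08370187  0.00102819]
```

View pics/z7.png

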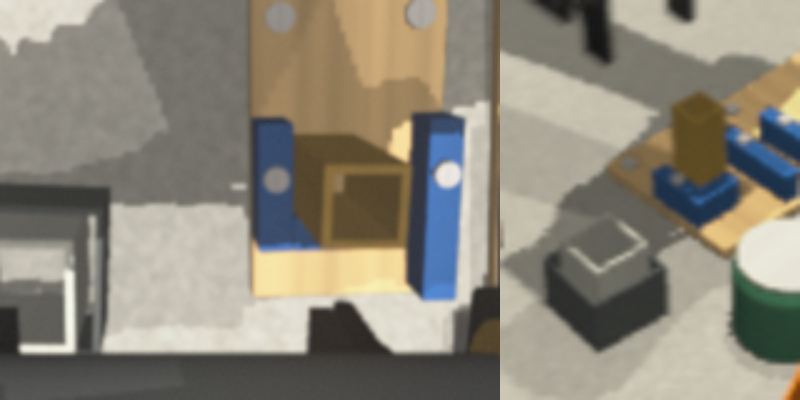

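Small sleeve is seated, with its top at (365,200) against the right wall and stop. Now the medium one.

servo_tool(
  commands=[
    [[0,-10,-19,0,0,0,0],[0,-20,-38,10,0,0,0],[0,-28,-55,40,0,0,0],[0,-28,-55,80,0,0,0],[0,-28,-55,110,0,0,0]],
  ],
)

```text
time_s: 14.75
tcp_pos: [0.6273, -0.1086, 0.0669]
ee_rot: [[-0.997, 0.081, -0.001], [0.081, 0.997, 0.0], [0.001, 0.0, -1.0]]
wrist_force: [-0.4, 0.1, -0.8]
gripper_width: 0.985
gripper_force: 0.0
```

servo_tool(
  commands=[
    [[0,0,0,26,0,0,0],[0,0,0,26,0,0,0],[1,0,0,26,0,0,0],[1,0,0,26,0,0,0],[1,0,0,26,0,0,0]],
  ],
)

```text
time_s: 15.25
tcp_pos: [0.6291, -0.1081, 0.0446]
ee_rot: [[-0.997, 0.08, 0.004], [0.08, 0.997, 0.0], [-0.004, 0.0, -1.0]]
wrist_force: [1.0, -0.8, -0.7]
gripper_width: 0.807
gripper_force: 0.0
```

servo_tool(
  commands=[
    [[1,0,0,0,0,0,0],[1,0,0,0,0,0,0],[1,0,0,0,0,0,0],[1,0,0,0,0,0,0],[1,0,0,0,0,0,0]],
  ],
)

```text
time_s: 15.75
tcp_pos: [0.6279, -0.1083, 0.0428]
ee_rot: [[-0.997, 0.08, 0.0], [0.08, 0.997, -0.0], [-0.0, -0.0, -1.0]]
wrist_force: [-0.5, 0.2, 1.8]
gripper_width: 0.499
gripper_force: 30.0
```

Medium gripped (0.499 × 87 = 43.4 mm). Taking it over to the medium block, above the small sleeve.

servo_tool(
  commands=[
    [[1,0,0,-40,0,0,0],[1,0,0,-80,0,0,0],[1,0,0,-120,0,0,0],[1,7,45,-120,0,0,0],[1,14,90,-120,0,0,0]],
  ],
)

```text
time_s: 16.25
tcp_pos: [0.6214, -0.0172, 0.1637]
ee_rot: [[-0.997, 0.083, 0.003], [0.083, 0.997, 0.001], [-0.003, 0.001, -1.0]]
wrist_force: [0.2, -0.0, -1.7]
gripper_width: 0.505
gripper_force: 30.0
```

servo_tool(
  commands=[
    [[1,7,45,0,0,0,0],[1,14,90,0,0,0,0],[1,21,135,0,0,0,0],[1,28,180,0,0,0,0],[1,35,225,0,0,0,0]],
  ],
)

```text
time_s: 16.75
tcp_pos: [0.6034, 0.2114, 0.162]
ee_rot: [[-0.997, 0.08, -0.001], [0.08, 0.997, -0.0], [0.001, -0.0, -1.0]]
wrist_force: [1.0, -1.0, -0.5]
gripper_width: 0.497
gripper_force: 30.0
```

servo_tool(
  commands=[
    [[1,4,25,0,0,0,-0.06],[1,8,50,0,0,0,-0.119],[1,8,50,0,0,0,-0.119],[1,8,50,0,0,0,-0.119],[1,8,50,0,0,0,-0.119]],
  ],
)

```text
time_s: 17.25
tcp_pos: [0.6, 0.2593, 0.162]
ee_rot: [[-0.999, -0.038, -0.001], [-0.038, 0.999, -0.001], [0.001, -0.001, -1.0]]
wrist_force: [0.5, 0.5, -1.6]
gripper_width: 0.505
gripper_force: 30.0
```

```bash
python3 - <<'E'
from h import *
st=r.sense(); print(st["tcp_pos"],st["ee_rot"][0],st["gripper_force"])
c=cap("wrist"); save(c,"w8.png"); np.savez("w8.npz",**c)
H=hsv(c); m=(H[...,0]>14)&(H[...,0]<30)&(H[...,1]>60)&(H[...,2]>90)
for k in blobs(m,300): print(k.reshape(-1,2).mean(0).round(),rect(c,k,.012))
E
```

```text
[0.60002696 0.25925894 0.16204696] [-9.99292758e-01 -3.75912773e-02 -9.37547595e-04] 29.999612867832184
[498. 214.] (631.8, 457.2, 148.6, 28.3, 78.8)
[207. 162.] (600.2, 146.3, 114.2, 136.3, 88.9)
[326. 143.] (574.0, 265.7, 102.1, 96.0, 4.0)
[ 86. 161.] (590.3, 21.0, 95.9, 134.8, 87.0)
```

View pics/w8.png

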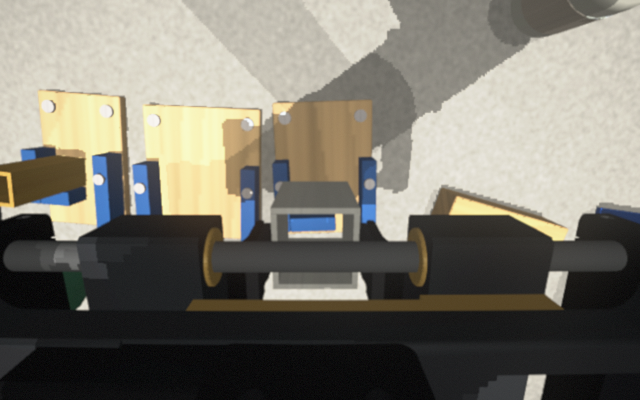

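Wrist view: medium sleeve (315,195) is above its block between the blue walls at (280,180) and (369,190). Lowering it, then pushing right and back by touch.

servo_tool(
  commands=[
    [[1,0,0,30,0,0,0],[1,0,0,60,0,0,0],[1,0,0,85,0,0,0],[1,0,0,100,0,0,0],[1,0,0,105,0,0,0]],
  ],
)

```text
time_s: 17.8
tcp_pos: [0.5993, 0.2583, 0.0553]
ee_rot: [[-0.999, -0.037, -0.003], [-0.037, 0.999, -0.002], [0.004, -0.002, -1.0]]
wrist_force: [1.3, 0.0, -0.7]
gripper_width: 0.5
gripper_force: 30.0
```

servo_tool(
  commands=[
    [[1,0,0,0.5,0,0,0],[1,0,0,1,0,0,0],[1,0,0,1.5,0,0,0],[1,0,0,2,0,0,0],[1,0,0,2,0,0,0]],
  ],
)

```text
time_s: 18.3
tcp_pos: [0.6004, 0.2603, 0.0561]
ee_rot: [[-0.999, -0.039, 0.001], [-0.039, 0.999, 0.001], [-0.001, 0.001, -1.0]]
wrist_force: [0.6, 0.0, -1.7]
gripper_width: 0.5
gripper_force: 30.0
```

servo_tool(
  commands=[
    [[1,0,-1,0,0,0,0],[1,0,-2,0,0,0,0],[1,0,-3,0,0,0,0],[1,0,-4,0,0,0,0],[1,0,-4,0,0,0,0]],
  ],
)

```text
time_s: 18.8
tcp_pos: [0.6004, 0.2564, 0.0555]
ee_rot: [[-0.999, -0.039, 0.0], [-0.039, 0.999, 0.001], [-0.0, 0.001, -1.0]]
wrist_force: [-0.5, 0.2, -1.0]
gripper_width: 0.499
gripper_force: 30.0
```

servo_tool(
  commands=[
    [[1,-1,0,0,0,0,0],[1,-3,0,0,0,0,0],[1,-5,0,0,0,0,0],[1,-6,0,0,0,0,0],[1,-6,0,0,0,0,0]],
  ],
)

```text
time_s: 19.3
tcp_pos: [0.6067, 0.2567, 0.0554]
ee_rot: [[-0.999, -0.039, 0.001], [-0.039, 0.999, 0.001], [-0.001, 0.001, -1.0]]
wrist_force: [-0.3, 2.9, -1.5]
gripper_width: 0.5
gripper_force: 30.0
```

servo_tool(
  commands=[
    [[1,0,-0.5,1,0,0,0],[1,0,-1,2,0,0,0],[1,0,-1,2.5,0,0,0],[1,0,-1,2.5,0,0,0],[1,0,-1,2.5,0,0,0]],
  ],
)

```text
time_s: 19.8
tcp_pos: [0.6071, 0.2567, 0.0548]
ee_rot: [[-0.999, -0.04, 0.003], [-0.04, 0.999, 0.002], [-0.003, 0.002, -1.0]]
wrist_force: [-2.6, 4.6, 5.2]
gripper_width: 0.5
gripper_force: 30.0
```

servo_tool(
  commands=[
    [[1,-1,0,0,0,0,0],[1,-2,0,0,0,0,0],[1,-3,0,0,0,0,0],[1,-3,0,0,0,0,0],[1,-3,0,0,0,0,0]],
  ],
)

```text
time_s: 20.3
tcp_pos: [0.6085, 0.2567, 0.055]
ee_rot: [[-0.999, -0.04, -0.0], [-0.04, 0.999, 0.001], [0.0, 0.001, -1.0]]
wrist_force: [-7.1, 4.0, 7.8]
gripper_width: 0.504
gripper_force: 30.0
```

servo_tool(
  commands=[
    [[1,-1,0,0,0,0,0],[1,-2,0,0,0,0,0],[1,-3,0,0,0,0,0],[1,-3,0,0,0,0,0],[1,-3,0,0,0,0,0]],
  ],
)

```text
time_s: 20.8
tcp_pos: [0.61, 0.2563, 0.0552]
ee_rot: [[-0.999, -0.04, -0.003], [-0.04, 0.999, -0.0], [0.003, -0.0, -1.0]]
wrist_force: [-10.7, 4.4, 11.9]
gripper_width: 0.497
gripper_force: 30.0
```

Base, wall and stop contact all felt. Releasing.

servo_tool(
  commands=[
    [[0.1,0,0,0,0,0,0],[0.1,0,0,0,0,0,0],[0.1,0,0,0,0,0,0],[0.1,0,0,0,0,0,0],[0.1,0,0,-15,0,0,0]],
  ],
)

```text
time_s: 21.3
tcp_pos: [0.6109, 0.2542, 0.0657]
ee_rot: [[-0.999, -0.038, -0.005], [-0.038, 0.999, -0.003], [0.005, -0.003, -1.0]]
wrist_force: [0.6, -0.2, -0.1]
gripper_width: 0.851
gripper_force: 0.0
```

servo_tool(
  commands=[
    [[0.1,0,0,-40,0,0,0],[0.1,0,0,-80,0,0,0],[0.1,0,-30,-110,0,0,0.05],[0.1,0,-70,-110,0,0,0.119],[0.1,0,-110,-110,0,0,0.119]],
  ],
)

```text
time_s: 21.8
tcp_pos: [0.6174, 0.1451, 0.1808]
ee_rot: [[-0.997, 0.08, 0.004], [0.08, 0.997, 0.002], [-0.004, 0.002, -1.0]]
wrist_force: [1.1, -0.2, -1.3]
gripper_width: 0.898
gripper_force: 0.0
```

```bash
python3 - <<'E'
from h import *
st=r.sense(); print(st["tcp_pos"],st["ee_rot"][0])
s=cap("scene"); w=cap("wrist");np.savez("w9.npz",**w)
im=np.hstack([cv2.resize(w["pixels"][60:270,200:462],(500,400)),cv2.resize(s["pixels"][140:220,320:380],(300,400),interpolation=cv2.INTER_CUBIC)])
cv2.imwrite("pics/z9.png",im[:,:,::-1])
H=hsv(w); m=(H[...,0]>14)&(H[...,0]<30)&(H[...,1]>60)&(H[...,2]>90)
for k in blobs(m,300): print(k.reshape(-1,2).mean(0).round(),rect(w,k,.012))
E
```

```text
[0.61740292 0.14507075 0.18079433] [-0.99678506  0.08002372  0.00396799]
[330. 299.] (754.1, 154.3, 168.6, 49.5, 85.8)
[137. 256.] (693.0, -71.1, 16.3, 70.5, 73.8)
[436. 164.] (615.5, 267.5, 27.0, 18.0, 0.6)
[591. 183.] (651.2, 442.0, 132.6, 67.8, 76.3)
[201. 159.] (589.2, 8.6, 115.1, 134.9, 85.2)
[321. 153.] (599.5, 144.9, 115.0, 134.1, 89.3)
[430. 108.] (559.4, 263.9, 72.9, 97.8, 3.8)
```

View pics/z9.png

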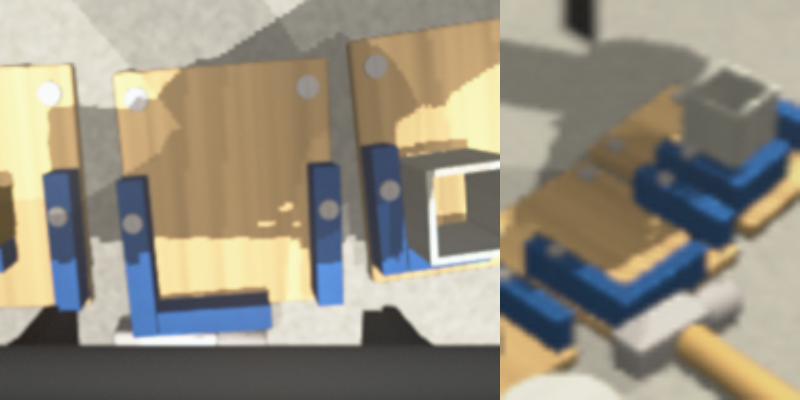

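Medium is in its block (left panel (465,215)) against wall and stop. Next the large sleeve.

servo_tool(
  commands=[
    [[0,-6,-45,0,0,0,0],[0,-12,-90,0,0,0,0],[0,-18,-135,0,0,0,0],[0,-24,-180,0,0,0,0],[0,-28,-220,0,0,0,0]],
  ],
)

```text
time_s: 22.4
tcp_pos: [0.6273, -0.0777, 0.1789]
ee_rot: [[-0.997, 0.08, 0.001], [0.08, 0.997, -0.0], [-0.001, -0.0, -1.0]]
wrist_force: [0.2, 0.1, 0.4]
gripper_width: 1.0
gripper_force: 0.0
```

servo_tool(
  commands=[
    [[0,-3,-33,0,0,0,0],[0,-3,-33,45,0,0,0],[0,-3,-33,90,0,0,0],[0,-3,-33,130,0,0,0],[0,-3,-33,150,0,0,0]],
  ],
)

```text
time_s: 22.9
tcp_pos: [0.6252, -0.1089, 0.0246]
ee_rot: [[-0.997, 0.081, -0.006], [0.081, 0.997, 0.0], [0.006, -0.0, -1.0]]
wrist_force: [0.4, -0.3, -0.5]
gripper_width: 1.002
gripper_force: 0.0
```

servo_tool(
  commands=[
    [[0,0,0,6,0,0,0],[0,0,0,6,0,0,0],[1,0,0,6,0,0,0],[1,0,0,6,0,0,0],[1,0,0,6,0,0,0]],
  ],
)

```text
time_s: 23.4
tcp_pos: [0.6282, -0.1089, 0.0236]
ee_rot: [[-0.997, 0.08, 0.003], [0.08, 0.997, 0.0], [-0.003, 0.0, -1.0]]
wrist_force: [0.1, -3.5, 0.9]
gripper_width: 0.806
gripper_force: 0.9
```

servo_tool(
  commands=[
    [[1,0,0,0,0,0,0],[1,0,0,0,0,0,0],[1,0,0,0,0,0,0],[1,0,0,0,0,0,0],[1,0,0,0,0,0,0]],
  ],
)

```text
time_s: 23.9
tcp_pos: [0.6279, -0.1092, 0.0231]
ee_rot: [[-0.997, 0.08, 0.002], [0.08, 0.997, -0.0], [-0.002, -0.0, -1.0]]
wrist_force: [-1.2, -0.0, 6.3]
gripper_width: 0.706
gripper_force: 30.0
```

servo_tool(
  commands=[
    [[1,0,0,-42,0,0,0],[1,0,0,-84,0,0,0],[1,0,0,-126,0,0,0],[1,5,45,-126,0,0,0],[1,10,90,-126,0,0,0]],
  ],
)

```text
time_s: 24.4
tcp_pos: [0.6242, -0.018, 0.1484]
ee_rot: [[-0.996, 0.084, 0.001], [0.084, 0.996, 0.002], [-0.001, 0.002, -1.0]]
wrist_force: [0.7, 1.4, -4.3]
gripper_width: 0.712
gripper_force: 30.0
```

servo_tool(
  commands=[
    [[1,5,40,0,0,0,0],[1,10,80,0,0,0,0],[1,15,120,0,0,0,0],[1,20,156,0,0,0,-0.08],[1,20,156,0,0,0,-0.08]],
  ],
)

```text
time_s: 24.9
tcp_pos: [0.6159, 0.143, 0.1461]
ee_rot: [[-1.0, -0.005, -0.002], [-0.005, 1.0, 0.001], [0.002, 0.001, -1.0]]
wrist_force: [-0.3, -1.0, -2.9]
gripper_width: 0.709
gripper_force: 30.0
```

servo_tool(
  commands=[
    [[1,0,0,0,0,0,0],[1,0,0,30,0,0,0],[1,0,0,60,0,0,0],[1,0,0,85,0,0,0],[1,0,0,95,0,0,0]],
  ],
)

```text
time_s: 25.4
tcp_pos: [0.6147, 0.1363, 0.0493]
ee_rot: [[-1.0, 0.003, -0.007], [0.003, 1.0, -0.002], [0.007, -0.002, -1.0]]
wrist_force: [-0.6, -0.2, -2.8]
gripper_width: 0.712
gripper_force: 30.0
```

servo_tool(
  commands=[
    [[1,0,0,0,0,0,0],[1,0,0,0,0,0,0],[1,0,0,0,0,0,0],[1,0,0,0,0,0,0],[1,0,0,0,0,0,0]],
  ],
)

```text
time_s: 25.9
tcp_pos: [0.6176, 0.1389, 0.054]
ee_rot: [[-1.0, 0.0, 0.002], [0.0, 1.0, 0.001], [-0.002, 0.001, -1.0]]
wrist_force: [-0.4, -0.5, -3.0]
gripper_width: 0.707
gripper_force: 30.0
```

servo_tool(
  commands=[
    [[1,0,0,6,0,0,0],[1,0,0,11,0,0,0],[1,0,0,15,0,0,0],[1,0,0,17,0,0,0],[1,0,0,17,0,0,0]],
  ],
)

```text
time_s: 26.4
tcp_pos: [0.617, 0.1386, 0.0356]
ee_rot: [[-1.0, 0.0, -0.0], [0.0, 1.0, -0.0], [0.0, -0.0, -1.0]]
wrist_force: [0.9, -0.5, -1.9]
gripper_width: 0.709
gripper_force: 30.0
```

servo_tool(
  commands=[
    [[1,0,-1,0,0,0,0],[1,0,-2,0,0,0,0],[1,0,-4,0,0,0,0],[1,0,-5,0,0,0,0],[1,0,-5,0,0,0,0]],
  ],
)

```text
time_s: 26.9
tcp_pos: [0.6171, 0.1334, 0.036]
ee_rot: [[-1.0, 0.001, 0.0], [0.001, 1.0, 0.0], [-0.0, 0.0, -1.0]]
wrist_force: [0.2, -0.3, -3.0]
gripper_width: 0.708
gripper_force: 30.0
```

servo_tool(
  commands=[
    [[1,-2,0,0,0,0,0],[1,-4,0,0,0,0,0],[1,-6,0,0,0,0,0],[1,-7,0,0,0,0,0],[1,-7,0,0,0,0,0]],
  ],
)

```text
time_s: 27.4
tcp_pos: [0.6243, 0.1337, 0.0359]
ee_rot: [[-1.0, 0.0, 0.0], [0.0, 1.0, 0.0], [-0.0, 0.0, -1.0]]
wrist_force: [0.4, -0.7, -3.3]
gripper_width: 0.709
gripper_force: 30.0
```

servo_tool(
  commands=[
    [[1,0,-0.5,1,0,0,0],[1,0,-1,2,0,0,0],[1,0,-1,2,0,0,0],[1,0,-1,2,0,0,0],[1,0,-1,2,0,0,0]],
  ],
)

```text
time_s: 27.9
tcp_pos: [0.6248, 0.1329, 0.0351]
ee_rot: [[-1.0, -0.0, 0.002], [-0.0, 1.0, 0.0], [-0.002, 0.0, -1.0]]
wrist_force: [-1.3, 1.1, 6.5]
gripper_width: 0.708
gripper_force: 30.0
```

servo_tool(
  commands=[
    [[1,0,-1,-0.5,0,0,0],[1,0,-2,-0.5,0,0,0],[1,0,-3,-0.5,0,0,0],[1,0,-3,-0.5,0,0,0],[1,0,-3,-0.5,0,0,0]],
  ],
)

```text
time_s: 28.4
tcp_pos: [0.625, 0.1321, 0.0352]
ee_rot: [[-1.0, -0.0, 0.003], [-0.0, 1.0, 0.003], [-0.003, 0.003, -1.0]]
wrist_force: [-1.9, 7.7, 6.3]
gripper_width: 0.706
gripper_force: 30.0
```

servo_tool(
  commands=[
    [[1,-1,0,0,0,0,0],[1,-2,0,0,0,0,0],[1,-3,0,0,0,0,0],[1,-4,0,0,0,0,0],[1,-4,0,0,0,0,0]],
  ],
)

```text
time_s: 28.9
tcp_pos: [0.6274, 0.1321, 0.0352]
ee_rot: [[-1.0, -0.0, -0.0], [-0.0, 1.0, 0.003], [0.0, 0.003, -1.0]]
wrist_force: [-5.6, 9.3, 7.5]
gripper_width: 0.71
gripper_force: 30.0
```

servo_tool(
  commands=[
    [[1,-1,0,0,0,0,0],[1,-2,0,0,0,0,0],[1,-3,0,0,0,0,0],[1,-3,0,0,0,0,0],[1,-3,0,0,0,0,0]],
  ],
)

```text
time_s: 29.4
tcp_pos: [0.6274, 0.1321, 0.0352]
ee_rot: [[-1.0, -0.0, -0.006], [-0.0, 1.0, 0.002], [0.006, 0.002, -1.0]]
wrist_force: [-13.3, 10.5, 11.8]
gripper_width: 0.708
gripper_force: 30.0
```

Firm contact both ways. Releasing and backing off for a look.

servo_tool(
  commands=[
    [[0,0,0,0,0,0,0],[0,0,0,0,0,0,0],[0,0,0,0,0,0,0],[0,0,0,-15,0,0,0],[0,0,0,-50,0,0,0]],
  ],
)

```text
time_s: 29.9
tcp_pos: [0.6287, 0.1279, 0.0808]
ee_rot: [[-1.0, 0.002, -0.008], [0.002, 1.0, -0.003], [0.008, -0.003, -1.0]]
wrist_force: [0.3, 0.7, 0.9]
gripper_width: 0.986
gripper_force: 0.0
```

servo_tool(
  commands=[
    [[0,0,0,-50,0,0,0],[0,0,0,-100,0,0,0],[0,35,-25,-120,0,0,0],[0,70,-50,-120,0,0,0],[0,105,-75,-120,0,0,0]],
  ],
)

```text
time_s: 30.4
tcp_pos: [0.5252, 0.0534, 0.2048]
ee_rot: [[-1.0, 0.001, 0.001], [0.001, 1.0, 0.0], [-0.001, 0.0, -1.0]]
wrist_force: [-0.8, -0.7, 0.8]
gripper_width: 1.0
gripper_force: 0.0
```

servo_tool(
  commands=[
    [[0,20,-40,0,0,0,0],[0,40,-80,0,0,0,0],[0,60,-120,0,0,0,0],[0,60,-120,0,0,0,0],[0,60,-120,0,0,0,0]],
  ],
)

```text
time_s: 30.9
tcp_pos: [0.4658, -0.0666, 0.2045]
ee_rot: [[-1.0, 0.003, 0.0], [0.003, 1.0, -0.0], [-0.0, -0.0, -1.0]]
wrist_force: [0.5, -0.0, -0.3]
gripper_width: 1.002
gripper_force: 0.0
```

```bash
cat >> h.py <<'E'
def wedges(c,z=.026):
    H=hsv(c); m=(H[...,0]>3)&(H[...,0]<18)&(H[...,1]>120)
    for k in blobs(m,150): print("wedge",k.reshape(-1,2).mean(0).round(),cv2.contourArea(k),rect(c,k,z))
E
python3 - <<'E'
from h import *
st=r.sense(); print(st["tcp_pos"],st["ee_rot"][0])
t=cap("top");w=cap("wrist");np.savez("w10.npz",**w);np.savez("t10.npz",**t)
t["pixels"][:,:200]=0;t["pixels"][:,490:]=0;t["pixels"][:80]=0; wedges(t); print(); wedges(w)
A=t["pixels"][165:240,205:405]; im=np.vstack([cv2.resize(A,(640,240),interpolation=cv2.INTER_CUBIC),w["pixels"][:330]])
cv2.imwrite("pics/z10.png",im[:,:,::-1])
E
```

```text
[ 0.46575309 -0.06656142  0.20450643] [-9.99995657e-01  2.91585315e-03  4.27836555e-04]
wedge [453. 235.] 445.5 (508.2, -355.6, 128.4, 38.4, 7.0)
wedge [414. 194.] 413.5 (623.7, -245.7, 35.7, 130.6, 76.8)
wedge [439. 152.] 343.0 (741.4, -320.0, 55.7, 64.5, 67.6)
wedge [369. 119.] 322.0 (835.9, -115.6, 58.0, 58.6, 22.3)

wedge [ 58. 186.] 2230.5 (480.1, -354.4, 69.2, 50.0, 8.1)
wedge [246. 165.] 2589.5 (460.7, -137.1, 34.0, 127.1, 89.1)
```

View pics/z10.png

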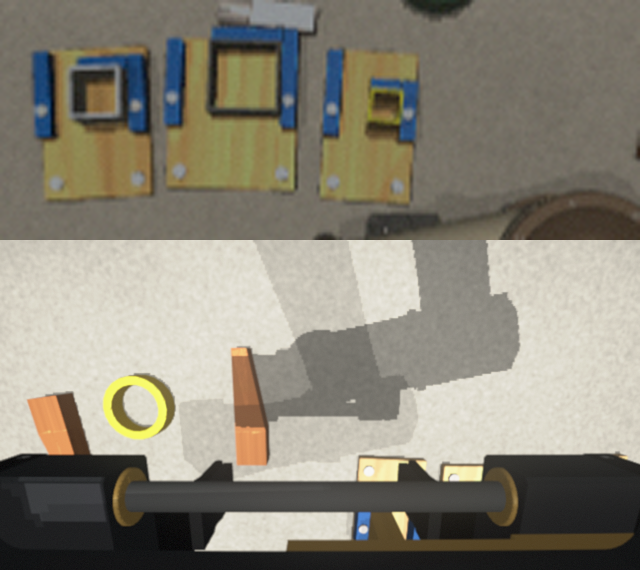

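All three sleeves are in their own blocks against right wall and stop: medium (97,92), large (245,78), brass (386,105) in the upper panel. Wedges are where they were at the start. My picture budget is used up, so the rest is by numbers. Gripping the near wedge (toe towards the robot) by its head at about (505,-137).

servo_tool(
  commands=[
    [[0,-19,-35,20,0,0,0.016],[0,-39,-70,40,0,0,0.016],[0,-39,-70,85,0,0,0.016],[0,-39,-70,130,0,0,0.016],[0,-39,-70,160,0,0,0.016]],
  ],
)

```text
time_s: 31.5
tcp_pos: [0.5042, -0.1347, 0.041]
ee_rot: [[-1.0, 0.016, -0.004], [0.016, 1.0, 0.0], [0.004, 0.0, -1.0]]
wrist_force: [-0.0, 0.4, 0.8]
gripper_width: 0.996
gripper_force: 0.0
```

```bash
python3 - <<'E'
from h import *
st=r.sense(); print(st["tcp_pos"],st["joints"].round(1))
w=cap("wrist"); H=hsv(w); m=(H[...,0]>3)&(H[...,0]<18)&(H[...,1]>120)
for k in blobs(m,500):
    P=ray(w,k.reshape(-1,2),.026)[:,:2]*1000
    print(rect(w,k,.026),[ (int(x),P[abs(P[:,0]-x)<2.5][:,1].min().round(1),P[abs(P[:,0]-x)<2.5][:,1].max().round(1)) for x in range(int(P[:,0].min())+5,int(P[:,0].max()),15)])
E
```

```text
[ 0.50418543 -0.1347157   0.04095907] [  2.9  23.2 -26.   -0.  -41.  -93.7]
(456.5, -138.7, 32.2, 118.5, 89.7) [(402, np.float64(-153.4), np.float64(-137.7)), (417, np.float64(-153.9), np.float64(-135.3)), (432, np.float64(-154.1), np.float64(-132.2)), (447, np.float64(-154.2), np.float64(-129.5)), (462, np.float64(-154.8), np.float64(-126.8)), (477, np.float64(-154.8), np.float64(-123.9)), (492, np.float64(-154.8), np.float64(-122.7)), (507, np.float64(-154.8), np.float64(-123.4))]
```

servo_tool(
  commands=[
    [[0,-2,-3,15,0,0,0],[0,-2,-3,28,0,0,0],[0,-2,-3,35,0,0,0],[1,-2,-3,35,0,0,0],[1,-2,-3,35,0,0,0]],
  ],
)

```text
time_s: 32.05
tcp_pos: [0.5078, -0.138, 0.0101]
ee_rot: [[-1.0, 0.015, 0.001], [0.015, 1.0, -0.0], [-0.001, -0.0, -1.0]]
wrist_force: [0.2, 0.5, -0.5]
gripper_width: 0.892
gripper_force: 0.0
```

servo_tool(
  commands=[
    [[1,0,0,0,0,0,0],[1,0,0,0,0,0,0],[1,0,0,0,0,0,0],[1,0,0,0,0,0,0],[1,0,0,0,0,0,0]],
  ],
)

```text
time_s: 32.55
tcp_pos: [0.507, -0.1384, 0.0096]
ee_rot: [[-1.0, 0.016, 0.0], [0.016, 1.0, -0.0], [-0.0, 0.0, -1.0]]
wrist_force: [0.5, 0.3, 0.2]
gripper_width: 0.449
gripper_force: 0.0
```

servo_tool(
  commands=[
    [[1,0,0,0,0,0,0],[1,0,0,0,0,0,0],[1,0,0,0,0,0,0],[1,0,0,0,0,0,0],[1,0,0,0,0,0,0]],
  ],
)

```text
time_s: 33.05
tcp_pos: [0.507, -0.1384, 0.0095]
ee_rot: [[-1.0, 0.016, 0.0], [0.016, 1.0, -0.0], [-0.0, -0.0, -1.0]]
wrist_force: [-0.7, 0.3, 1.3]
gripper_width: 0.379
gripper_force: 30.0
```

Wedge gripped (33 mm). Lifting and turning it half round.

servo_tool(
  commands=[
    [[1,0,0,-40,0,0,0],[1,0,0,-80,0,0,-0.1],[1,0,0,-95,0,0,-0.24],[1,0,0,-95,0,0,-0.38],[1,0,0,-95,0,0,-0.52]],
  ],
)

```text
time_s: 33.55
tcp_pos: [0.5071, -0.1382, 0.105]
ee_rot: [[-0.873, -0.488, 0.001], [-0.488, 0.873, 0.001], [-0.002, -0.0, -1.0]]
wrist_force: [-0.5, -0.4, -1.0]
gripper_width: 0.386
gripper_force: 30.0
```

servo_tool(
  commands=[
    [[1,0,0,0,0,0,-0.14],[1,0,0,0,0,0,-0.28],[1,0,0,0,0,0,-0.42],[1,0,0,0,0,0,-0.56],[1,0,0,0,0,0,-0.7]],
  ],
)

```text
time_s: 34.05
tcp_pos: [0.5066, -0.1383, 0.104]
ee_rot: [[-0.354, -0.935, -0.001], [-0.935, 0.354, 0.0], [-0.0, 0.001, -1.0]]
wrist_force: [-0.3, -0.1, -1.3]
gripper_width: 0.378
gripper_force: 30.0
```

servo_tool(
  commands=[
    [[1,0,0,0,0,0,-0.14],[1,0,0,0,0,0,-0.28],[1,0,0,0,0,0,-0.42],[1,0,0,0,0,0,-0.56],[1,0,0,0,0,0,-0.7]],
  ],
)

```text
time_s: 34.55
tcp_pos: [0.5065, -0.1383, 0.1039]
ee_rot: [[0.332, -0.943, -0.001], [-0.943, -0.332, 0.0], [-0.001, 0.001, -1.0]]
wrist_force: [-0.3, 0.3, -1.0]
gripper_width: 0.385
gripper_force: 30.0
```

servo_tool(
  commands=[
    [[1,0,0,0,0,0,-0.14],[1,0,0,0,0,0,-0.28],[1,0,0,0,0,0,-0.42],[1,0,0,0,0,0,-0.56],[1,0,0,0,0,0,-0.7]],
  ],
)

```text
time_s: 35.05
tcp_pos: [0.5065, -0.1382, 0.1039]
ee_rot: [[0.862, -0.507, -0.001], [-0.507, -0.862, 0.0], [-0.001, 0.0, -1.0]]
wrist_force: [0.1, 0.8, -1.1]
gripper_width: 0.383
gripper_force: 30.0
```

servo_tool(
  commands=[
    [[1,0,0,0,0,0,-0.14],[1,0,0,0,0,0,-0.28],[1,0,0,0,0,0,-0.42],[1,0,0,0,0,0,-0.487],[1,0,0,0,0,0,-0.487]],
  ],
)

```text
time_s: 35.55
tcp_pos: [0.5065, -0.1383, 0.1039]
ee_rot: [[0.999, -0.051, -0.001], [-0.051, -0.999, 0.0], [-0.001, -0.0, -1.0]]
wrist_force: [0.1, -0.4, -0.6]
gripper_width: 0.38
gripper_force: 30.0
```

```bash
python3 - <<'E'
from h import *
st=r.sense(); print(st["tcp_pos"],st["ee_rot"].round(3).tolist(),st["joints"].round(1),st["gripper_width"])
# refine blocks: base edges in several saved views
for f in("w5","w7","w8","w9"):
    c=dict(np.load(f+".npz")); H=hsv(c)
    m=(H[...,0]>100)&(H[...,0]<125)&(H[...,1]>120)
    for k in blobs(m,150):
        P=ray(c,k.reshape(-1,2),.038)[:,:2]*1000; print(f,"blue",rect(c,k,.038))
c=dict(np.load("t10.npz")); H=hsv(c); m=(H[...,0]>100)&(H[...,0]<125)&(H[...,1]>120); m[:,:200]=0;m[:,360:]=0
for k in blobs(m,30): print("t10 blue",rect(c,k,.038))
E
```

```text
[ 0.50650535 -0.13827165  0.1039468 ] [[0.999, -0.051, -0.001], [-0.051, -0.999, 0.0], [-0.001, -0.0, -1.0]] [  2.4  18.5 -21.9  -0.  -49.7  84.6] 0.3797429935248098
w5 blue (630.1, 244.2, 64.9, 22.8, 64.4)
w5 blue (609.5, 92.5, 12.7, 40.2, 88.2)
w5 blue (597.7, 194.2, 17.5, 12.5, 0.1)
w5 blue (591.5, -10.2, 12.3, 26.5, 86.0)
w5 blue (591.1, 224.5, 18.5, 10.4, 5.9)
w5 blue (594.0, 307.5, 36.6, 12.1, 3.6)
w7 blue (636.2, 194.3, 13.5, 50.2, 88.5)
w7 blue (618.9, 54.2, 12.7, 67.7, 87.1)
w7 blue (619.6, 92.9, 12.5, 65.2, 89.8)
w7 blue (598.3, 194.9, 13.4, 19.7, 88.8)
w7 blue (612.5, 245.0, 65.8, 50.6, 3.5)
w8 blue (637.7, 256.1, 13.2, 43.4, 2.2)
w8 blue (637.2, 195.7, 11.6, 40.1, 89.0)
w8 blue (625.3, 9.9, 11.7, 36.9, 15.6)
w8 blue (618.7, 309.7, 34.8, 12.4, 4.7)
w8 blue (611.4, 95.4, 13.1, 48.1, 89.6)
w8 blue (584.8, 308.0, 16.0, 10.3, 4.2)
w8 blue (615.5, 58.7, 16.7, 70.4, 87.1)
w9 blue (638.8, 55.6, 12.3, 28.5, 87.0)
w9 blue (648.9, 124.8, 73.3, 45.9, 87.5)
w9 blue (642.1, 194.4, 12.2, 38.3, 87.9)
w9 blue (631.8, 227.1, 42.3, 20.5, 30.8)
w9 blue (611.8, 309.4, 72.6, 12.5, 3.6)
t10 blue (621.7, 235.3, 80.2, 43.1, 40.1)
t10 blue (608.6, 310.3, 70.7, 11.3, 2.3)
t10 blue (628.7, 56.5, 10.0, 42.8, 86.1)
t10 blue (636.8, 196.1, 45.3, 11.2, 1.6)
t10 blue (640.6, 124.9, 56.5, 70.4, 0.8)
t10 blue (1168.0, 154.7, 73.7, 482.2, 0.6)
```

servo_tool(
  commands=[
    [[1,-30,0,-5,0,0,0],[1,-60,0,-5,0,0,0],[1,-60,-45,-5,0,0,0],[1,-60,-90,-5,0,0,0],[1,-60,-135,-5,0,0,0]],
  ],
)

```text
time_s: 36.05
tcp_pos: [0.4535, 0.0006, 0.1096]
ee_rot: [[0.999, -0.054, 0.0], [-0.054, -0.999, 0.0], [0.0, -0.0, -1.0]]
wrist_force: [1.3, -0.3, -1.0]
gripper_width: 0.384
gripper_force: 30.0
```

servo_tool(
  commands=[
    [[1,5,-37,10,0,0,0],[1,10,-37,40,0,0,0],[1,10,-37,65,0,0,0],[1,10,-37,75,0,0,0],[1,10,-37,75,0,0,0]],
  ],
)

```text
time_s: 36.55
tcp_pos: [0.4647, 0.0354, 0.0332]
ee_rot: [[0.999, -0.052, -0.004], [-0.052, -0.999, -0.002], [-0.003, 0.002, -1.0]]
wrist_force: [0.2, -0.0, -1.2]
gripper_width: 0.382
gripper_force: 30.0
```

servo_tool(
  commands=[
    [[1,0,0,0,0,0,0],[1,0,0,0,0,0,0],[1,0,0,0,0,0,0],[1,0,0,0,0,0,0],[1,0,0,0,0,0,0]],
  ],
)

```text
time_s: 37.05
tcp_pos: [0.466, 0.036, 0.0349]
ee_rot: [[0.999, -0.051, 0.001], [-0.051, -0.999, 0.0], [0.001, -0.0, -1.0]]
wrist_force: [-0.7, 0.0, -0.5]
gripper_width: 0.38
gripper_force: 30.0
```

```bash
python3 - <<'E'
from h import *
st=r.sense(); print(st["tcp_pos"],st["ee_rot"].round(3)[0])
for n in("top","wrist"):
    w=cap(n); H=hsv(w); m=(H[...,0]>3)&(H[...,0]<18)&(H[...,1]>130)
    if n=="top": m[:,:250]=0;m[:,490:]=0;m[:170]=0
    for k in blobs(m,150): print(n,k.reshape(-1,2).mean(0).round(),rect(w,k,.043))
E
```

```text
[0.46601913 0.03595189 0.03491907] [ 0.999 -0.051  0.001]
top [315. 218.] (547.5, 38.2, 58.1, 27.6, 0.7)
top [462. 216.] (559.8, -376.8, 124.9, 36.8, 3.8)
top [414. 194.] (621.6, -240.5, 33.7, 127.4, 77.8)
wrist [306. 129.] (522.6, 33.4, 35.0, 116.1, 87.6)
```

Noted: the far wedge has been knocked to about (560,-377). Lowering this one to the base and sliding it in.

servo_tool(
  commands=[
    [[1,0,0,5,0,0,0],[1,0,0,9,0,0,0],[1,0,0,11,0,0,0],[1,0,0,12,0,0,0],[1,0,0,12,0,0,0]],
  ],
)

```text
time_s: 37.65
tcp_pos: [0.4657, 0.0359, 0.0222]
ee_rot: [[0.999, -0.051, -0.0], [-0.051, -0.999, -0.0], [-0.0, 0.0, -1.0]]
wrist_force: [0.4, 0.6, -0.4]
gripper_width: 0.38
gripper_force: 30.0
```

servo_tool(
  commands=[
    [[1,6,0,0,0,0,0],[1,12,0,0,0,0,0],[1,18,0,0,0,0,0],[1,24,0,0,0,0,0],[1,24,0,0,0,0,0]],
  ],
)

```text
time_s: 38.15
tcp_pos: [0.491, 0.0348, 0.0225]
ee_rot: [[0.999, -0.051, 0.001], [-0.051, -0.999, 0.0], [0.001, -0.0, -1.0]]
wrist_force: [-0.0, -1.0, -1.9]
gripper_width: 0.384
gripper_force: 30.0
```

servo_tool(
  commands=[
    [[1,5,0,0,0,0,0],[1,10,0,0,0,0,0],[1,15,0,0,0,0,0],[1,20,0,0,0,0,0],[1,20,0,0,0,0,0]],
  ],
)

```text
time_s: 38.65
tcp_pos: [0.5108, 0.0341, 0.0225]
ee_rot: [[0.999, -0.05, 0.001], [-0.05, -0.999, 0.0], [0.001, -0.001, -1.0]]
wrist_force: [0.1, 1.9, -1.1]
gripper_width: 0.385
gripper_force: 30.0
```

servo_tool(
  commands=[
    [[1,0,-1,0.5,0,0,0],[1,0,-2,1,0,0,0],[1,2,-2.5,1,0,0,0],[1,4,-2.5,1,0,0,0],[1,4,-2.5,1,0,0,0]],
  ],
)

```text
time_s: 39.15
tcp_pos: [0.5142, 0.036, 0.0215]
ee_rot: [[0.999, -0.051, 0.0], [-0.051, -0.999, 0.0], [0.0, -0.0, -1.0]]
wrist_force: [-0.4, -0.6, 0.1]
gripper_width: 0.38
gripper_force: 30.0
```

servo_tool(
  commands=[
    [[1,2,0,0,0,0,0],[1,4,0,0,0,0,0],[1,6,0,0,0,0,0],[1,6,0,0,0,0,0],[1,6,0,0,0,0,0]],
  ],
)

```text
time_s: 39.65
tcp_pos: [0.5197, 0.0356, 0.0215]
ee_rot: [[0.999, -0.051, -0.0], [-0.051, -0.999, -0.0], [-0.0, 0.0, -1.0]]
wrist_force: [-2.6, -0.1, 3.7]
gripper_width: 0.378
gripper_force: 30.0
```

servo_tool(
  commands=[
    [[1,2,0,0,0,0,0],[1,3,0,0,0,0,0],[1,4,0,0,0,0,0],[1,4,0,0,0,0,0],[1,4,0,0,0,0,0]],
  ],
)

```text
time_s: 40.15
tcp_pos: [0.5211, 0.0354, 0.0214]
ee_rot: [[0.999, -0.051, -0.006], [-0.051, -0.999, -0.001], [-0.006, 0.001, -1.0]]
wrist_force: [-8.8, 3.4, 9.4]
gripper_width: 0.384
gripper_force: 30.0
```

servo_tool(
  commands=[
    [[1,2,0,0,0,0,0],[1,3,0,0,0,0,0],[1,4,0,0,0,0,0],[1,4,0,0,0,0,0],[1,4,0,0,0,0,0]],
  ],
)

```text
time_s: 40.65
tcp_pos: [0.5216, 0.0352, 0.0214]
ee_rot: [[0.999, -0.052, -0.012], [-0.052, -0.999, -0.001], [-0.012, 0.002, -1.0]]
wrist_force: [-16.9, 8.2, 17.6]
gripper_width: 0.384
gripper_force: 30.0
```

It resists at 17 N. Releasing and driving from behind the head with closed fingers.

servo_tool(
  commands=[
    [[0.4,-7,0,0,0,0,0],[0.4,-7,0,0,0,0,0],[0.4,-7,0,0,0,0,0],[0.4,-7,0,-15,0,0,0],[0.4,-7,0,-40,0,0,0]],
  ],
)

```text
time_s: 41.15
tcp_pos: [0.5204, 0.0351, 0.0602]
ee_rot: [[0.999, -0.051, -0.003], [-0.051, -0.999, -0.001], [-0.003, 0.001, -1.0]]
wrist_force: [0.6, 0.9, 1.0]
gripper_width: 0.594
gripper_force: 0.0
```

servo_tool(
  commands=[
    [[1,-20,0,0,0,0,0],[1,-40,0,0,0,0,0],[1,-40,0,25,0,0,0],[1,-40,0,48,0,0,0],[1,-40,0,48,0,0,0]],
  ],
)

```text
time_s: 41.65
tcp_pos: [0.4795, 0.0368, 0.0112]
ee_rot: [[0.999, -0.052, -0.005], [-0.052, -0.999, -0.002], [-0.005, 0.002, -1.0]]
wrist_force: [0.9, -0.5, 0.4]
gripper_width: 0.232
gripper_force: 0.0
```

```bash
cat > m.py <<'E'
from h import *
st=r.sense(); print(st["tcp_pos"],st["gripper_width"],st["wrist_force"].round(1))
for n,z in(("top",.038),("wrist",.038)):
    w=cap(n); H=hsv(w); m=(H[...,0]>3)&(H[...,0]<18)&(H[...,1]>130)
    if n=="top": m[:,:200]=0;m[:,490:]=0;m[:150]=0
    for k in blobs(m,100): print(n,k.reshape(-1,2).mean(0).round(),cv2.contourArea(k),"z38",rect(w,k,.038),"z26",rect(w,k,.026))
    if n=="wrist": np.savez("wl.npz",**w)
    else: np.savez("tl.npz",**w)
E
python3 m.py
```

```text
[0.47945056 0.03683985 0.0111777 ] 0.23245314881625345 [ 0.9 -0.5  0.4]
top [462. 216.] 409.5 z38 (560.2, -377.1, 126.2, 37.2, 6.2) z26 (561.1, -381.7, 127.6, 37.7, 6.2)
top [316. 206.] 258.5 z38 (582.8, 35.9, 89.5, 33.3, 0.8) z26 (583.9, 35.9, 90.5, 33.7, 0.8)
top [414. 194.] 400.5 z38 (622.3, -241.8, 33.9, 128.0, 77.8) z26 (623.8, -244.9, 34.2, 129.5, 77.8)
top [439. 156.] 149.5 z38 (726.6, -314.6, 38.0, 65.7, 1.3) z26 (729.3, -318.5, 38.4, 66.4, 1.3)
wrist [309. 102.] 13829.5 z38 (548.5, 34.8, 33.4, 87.0, 87.5) z26 (548.7, 34.9, 36.1, 94.1, 87.5)
```

servo_tool(
  commands=[
    [[1,4,0,0,0,0,0],[1,8,0,0,0,0,0],[1,11,0,0,0,0,0],[1,13,0,0,0,0,0],[1,14,0,0,0,0,0]],
  ],
)

```text
time_s: 42.25
tcp_pos: [0.4934, 0.0365, 0.0132]
ee_rot: [[0.999, -0.052, -0.003], [-0.052, -0.999, -0.001], [-0.003, 0.001, -1.0]]
wrist_force: [-4.6, 2.2, 1.6]
gripper_width: 0.006
gripper_force: 2.5
```

servo_tool(
  commands=[
    [[1,2,0,0,0,0,0],[1,4,0,0,0,0,0],[1,5,0,0,0,0,0],[1,6,0,0,0,0,0],[1,6,0,0,0,0,0]],
  ],
)

```text
time_s: 42.75
tcp_pos: [0.4942, 0.0352, 0.012]
ee_rot: [[0.999, -0.053, -0.013], [-0.053, -0.999, -0.003], [-0.013, 0.004, -1.0]]
wrist_force: [-12.5, 3.5, 4.0]
gripper_width: 0.004
gripper_force: 6.3
```

servo_tool(
  commands=[
    [[1,2,0,0,0,0,0],[1,4,0,0,0,0,0],[1,6,0,0,0,0,0],[1,6,0,0,0,0,0],[1,6,0,0,0,0,0]],
  ],
)

```text
time_s: 43.25
tcp_pos: [0.4948, 0.0338, 0.0109]
ee_rot: [[0.998, -0.054, -0.024], [-0.055, -0.998, -0.005], [-0.024, 0.007, -1.0]]
wrist_force: [-21.2, 6.3, 8.7]
gripper_width: 0.006
gripper_force: 10.6
```

servo_tool(
  commands=[
    [[1,3,-1,0,0,0,0],[1,6,-1,0,0,0,0],[1,8,-1,0,0,0,0],[1,8,-1,0,0,0,0],[1,-14,-1,0,0,0,0]],
  ],
)

```text
time_s: 43.75
tcp_pos: [0.4902, 0.0373, 0.0122]
ee_rot: [[0.999, -0.051, -0.005], [-0.051, -0.999, -0.002], [-0.005, 0.002, -1.0]]
wrist_force: [2.1, 0.2, 1.3]
gripper_width: 0.011
gripper_force: 0.0
```

servo_tool(
  commands=[
    [[1,-6,0,0,0,0,0],[1,10,0,0,0,0,0],[1,22,0,0,0,0,0],[1,24,0,0,0,0,0],[1,24,0,0,0,0,0]],
  ],
)

```text
time_s: 44.25
tcp_pos: [0.4962, 0.0322, 0.0093]
ee_rot: [[0.997, -0.057, -0.043], [-0.058, -0.998, -0.01], [-0.042, 0.012, -0.999]]
wrist_force: [-35.0, 8.5, 16.8]
gripper_width: 0.005
gripper_force: 18.3
```

```bash
python3 m.py; python3 - <<'E'
from h import *
t=dict(np.load("tl.npz")); H=hsv(t)
for nm,m,z in[("brass",(H[...,0]>18)&(H[...,0]<32)&(H[...,1]>140),.096),("base",(H[...,0]>14)&(H[...,0]<30)&(H[...,1]>60)&(H[...,2]>70),.012)]:
    m=m.copy(); m[:,:200]=0;m[:,350:]=0;m[:150]=0;m[240:]=0
    for k in blobs(m,20): print(nm,rect(t,k,z),cv2.contourArea(k))
E
```

```text
[0.49621096 0.03215204 0.00925466] 0.00530717987806488 [-35.    8.5  16.8]
top [462. 216.] 413.5 z38 (560.1, -378.7, 125.7, 36.5, 3.8) z26 (561.0, -383.3, 127.1, 36.9, 3.8)
top [315. 196.] 114.0 z38 (612.1, 36.3, 53.4, 22.3, 0.8) z26 (613.6, 36.2, 54.0, 22.5, 0.8)
top [414. 194.] 400.5 z38 (622.1, -242.6, 34.1, 127.8, 76.8) z26 (623.7, -245.7, 34.5, 129.2, 76.8)
top [439. 156.] 149.0 z38 (726.6, -314.6, 38.0, 65.7, 1.3) z26 (729.3, -318.5, 38.4, 66.4, 1.3)
wrist [300. 111.] 15347.0 z38 (557.5, 34.2, 33.8, 98.2, 86.8) z26 (556.5, 34.6, 36.6, 106.5, 86.8)
brass (596.0, 13.8, 26.6, 23.8, 0.5) 32.5
brass (707.7, 105.4, 10.5, 34.3, 81.9) 37.0
base (526.8, 35.0, 65.2, 68.1, 0.7) 431.5
base (612.2, 266.1, 25.9, 25.8, 0.8) 72.0
base (588.2, 267.0, 138.0, 97.3, 1.6) 867.0
base (574.9, 88.0, 232.4, 172.8, 86.4) 1994.5
base (723.7, 109.6, 26.5, 43.3, 84.9) 114.5
```

The wedge is held at 35 N, with the toe about 47–50 mm past. Backing off and going to the second wedge at (624,-245).

servo_tool(
  commands=[
    [[1,-30,0,0,0,0,0],[1,-50,0,0,0,0,0],[1,-50,0,-45,0,0,0],[1,-50,0,-90,0,0,0],[1,-50,0,-135,0,0,0]],
  ],
)

```text
time_s: 44.85
tcp_pos: [0.4682, 0.0396, 0.1508]
ee_rot: [[0.999, -0.05, 0.003], [-0.05, -0.999, 0.0], [0.003, -0.001, -1.0]]
wrist_force: [1.2, 0.3, -0.4]
gripper_width: 0.003
gripper_force: 0.0
```

servo_tool(
  commands=[
    [[0,10,45,0,0,0,0.1],[0,20,90,0,0,0,0.18],[0,30,135,0,0,0,0.18],[0,40,180,0,0,0,0.18],[0,50,220,0,0,0,0.18]],
  ],
)

```text
time_s: 45.35
tcp_pos: [0.5073, -0.1854, 0.1493]
ee_rot: [[0.973, -0.229, 0.003], [-0.229, -0.973, -0.001], [0.004, 0.0, -1.0]]
wrist_force: [-0.2, 0.4, -0.3]
gripper_width: 0.373
gripper_force: 0.0
```

servo_tool(
  commands=[
    [[0,0,0,0,0,0,0],[0,0,0,0,0,0,0],[0,0,0,0,0,0,0],[0,0,0,0,0,0,0],[0,0,0,0,0,0,0]],
  ],
)

```text
time_s: 45.85
tcp_pos: [0.506, -0.1819, 0.1488]
ee_rot: [[0.974, -0.227, 0.001], [-0.227, -0.974, -0.0], [0.001, -0.0, -1.0]]
wrist_force: [-0.4, -0.8, -0.1]
gripper_width: 0.83
gripper_force: 0.0
```

```bash
cat > e.py <<'E'
from h import *
# straight-side line and head ends of wedges seen by the wrist camera
import sys
st=r.sense(); print(st["tcp_pos"],st["ee_rot"].round(3)[:2].tolist(),st["joints"].round(0))
for n in("top","wrist"):
    c=cap(n); np.savez(n[0]+"l.npz",**c); H=hsv(c); m=(H[...,0]>3)&(H[...,0]<18)&(H[...,1]>130)
    if n=="top": m[:,:200]=0;m[:,490:]=0;m[:150]=0
    for k in blobs(m,150):
        P=(ray(c,k.reshape(-1,2),.026)[:,:2]*1000).astype(np.float32)
        q=cv2.minAreaRect(P); print(n,k.reshape(-1,2).mean(0).round(),rect(c,k,.026))
        ap=cv2.approxPolyDP(P.reshape(-1,1,2),6,True).reshape(-1,2); print("   poly",ap.round(0).tolist())
E
python3 e.py
```

```text
[ 0.50599573 -0.18190473  0.14876229] [[0.974, -0.227, 0.001], [-0.227, -0.974, -0.0]] [ -2.  17. -17.   0. -56.  79.]
top [415. 188.] (640.6, -240.4, 34.6, 95.9, 89.1)
   poly [[688.0, -253.0], [685.0, -244.0], [598.0, -222.0], [593.0, -228.0], [599.0, -257.0]]
wrist [ 77. 184.] (558.3, 34.7, 51.3, 65.0, 86.8)
   poly [[587.0, 17.0], [592.0, 58.0], [533.0, 61.0], [526.0, 11.0]]
wrist [ 35. 107.] (633.2, 44.7, 23.1, 16.3, 82.5)
   poly [[641.0, 55.0], [629.0, 56.0], [627.0, 47.0], [641.0, 45.0], [625.0, 41.0], [626.0, 34.0], [641.0, 40.0]]
wrist [521.  66.] (563.3, -380.8, 129.8, 38.2, 11.8)
   poly [[626.0, -363.0], [622.0, -355.0], [595.0, -357.0], [567.0, -369.0], [502.0, -374.0], [503.0, -407.0], [620.0, -384.0], [615.0, -376.0], [623.0, -376.0], [618.0, -371.0]]
wrist [357.  50.] (607.7, -244.2, 32.9, 88.3, 77.1)
   poly [[654.0, -238.0], [568.0, -219.0], [561.0, -250.0], [649.0, -261.0], [651.0, -254.0], [621.0, -247.0], [653.0, -246.0]]
```

servo_tool(
  commands=[
    [[0,43,18,0,0,0,0],[0,86,36,0,0,0,0],[0,86,36,40,0,0,0],[0,86,36,80,0,0,0],[0,86,36,110,0,0,0]],
  ],
)

```text
time_s: 46.45
tcp_pos: [0.5804, -0.2371, 0.0359]
ee_rot: [[0.973, -0.229, -0.002], [-0.229, -0.973, 0.001], [-0.003, -0.0, -1.0]]
wrist_force: [0.6, 1.0, -1.1]
gripper_width: 0.995
gripper_force: 0.0
```

servo_tool(
  commands=[
    [[0,0,0,0,0,0,0],[0,0,0,20,0,0,0],[0,0,0,30,0,0,0],[0,0,0,30,0,0,0],[1,0,0,30,0,0,0]],
  ],
)

```text
time_s: 46.95
tcp_pos: [0.5821, -0.2377, 0.0098]
ee_rot: [[0.974, -0.228, 0.002], [-0.228, -0.974, -0.001], [0.002, 0.0, -1.0]]
wrist_force: [0.9, -0.2, 0.4]
gripper_width: 0.963
gripper_force: 0.0
```

servo_tool(
  commands=[
    [[1,0,0,0,0,0,0],[1,0,0,0,0,0,0],[1,0,0,0,0,0,0],[1,0,0,0,0,0,0],[1,0,0,0,0,0,0]],
  ],
)

```text
time_s: 47.45
tcp_pos: [0.5813, -0.2376, 0.0086]
ee_rot: [[0.973, -0.229, 0.0], [-0.229, -0.973, -0.0], [0.0, 0.0, -1.0]]
wrist_force: [-0.8, 0.0, -0.8]
gripper_width: 0.544
gripper_force: 0.0
```

servo_tool(
  commands=[
    [[1,0,0,0,0,0,0],[1,0,0,0,0,0,0],[1,0,0,0,0,0,0],[1,0,0,0,0,0,0],[1,0,0,0,0,0,0]],
  ],
)

```text
time_s: 47.95
tcp_pos: [0.5812, -0.2376, 0.0084]
ee_rot: [[0.973, -0.229, -0.0], [-0.229, -0.973, 0.0], [-0.0, -0.0, -1.0]]
wrist_force: [-0.9, 0.1, -0.5]
gripper_width: 0.381
gripper_force: 30.0
```

```bash
python3 e.py | grep -A1 -E "^\[|wrist"
```

```text
[ 0.58119418 -0.2375775   0.0084309 ] [[0.973, -0.229, -0.0], [-0.229, -0.973, 0.0]] [ -7.  34. -12.  -0. -44.  84.]
top [463. 225.] (534.6, -385.4, 74.0, 37.1, 3.0)
--
wrist [589. 155.] (592.6, -381.8, 78.0, 31.7, 5.1)
   poly [[630.0, -363.0], [558.0, -370.0], [566.0, -375.0], [555.0, -401.0], [623.0, -383.0], [570.0, -382.0], [623.0, -367.0], [628.0, -380.0]]
wrist [310. 129.] (636.0, -250.8, 33.5, 107.6, 76.8)
   poly [[689.0, -262.0], [638.0, -247.0], [667.0, -242.0], [588.0, -223.0], [580.0, -252.0]]
```

Second wedge gripped; its toe is 110 mm ahead as it should be. Taking it to the large block.

servo_tool(
  commands=[
    [[1,0,0,-45,0,0,0],[1,0,0,-90,0,0,0],[1,0,0,-125,0,0,0],[1,-22,-41,-125,0,0,0],[1,-44,-82,-125,0,0,0]],
  ],
)

```text
time_s: 48.55
tcp_pos: [0.5574, -0.1475, 0.1345]
ee_rot: [[0.973, -0.232, 0.003], [-0.232, -0.973, 0.0], [0.003, -0.001, -1.0]]
wrist_force: [0.4, 0.3, -1.6]
gripper_width: 0.384
gripper_force: 30.0
```

servo_tool(
  commands=[
    [[1,-22,-41,0,0,0,0],[1,-44,-82,0,0,0,0],[1,-66,-123,0,0,0,0],[1,-88,-164,0,0,0,0],[1,-110,-206,0,0,0,0]],
  ],
)

```text
time_s: 49.05
tcp_pos: [0.4962, 0.0796, 0.1335]
ee_rot: [[0.973, -0.229, -0.0], [-0.229, -0.973, 0.0], [-0.0, -0.0, -1.0]]
wrist_force: [1.1, 0.5, -1.6]
gripper_width: 0.383
gripper_force: 30.0
```

servo_tool(
  commands=[
    [[1,-22,-41,0,0,0,-0.11],[1,-46,-83,0,0,0,-0.223],[1,-46,-83,0,0,0,-0.223],[1,-46,-83,0,0,0,-0.223],[1,-46,-83,0,0,0,-0.223]],
  ],
)

```text
time_s: 49.55
tcp_pos: [0.4712, 0.1686, 0.1332]
ee_rot: [[1.0, -0.009, -0.001], [-0.009, -1.0, -0.0], [-0.001, 0.0, -1.0]]
wrist_force: [-0.7, -0.5, -1.1]
gripper_width: 0.383
gripper_force: 30.0
```

servo_tool(
  commands=[
    [[1,0,-1,35,0,0,0],[1,0,-1,70,0,0,0],[1,0,-1,90,0,0,0],[1,0,-1,100,0,0,0],[1,0,-1,100,0,0,0]],
  ],
)

```text
time_s: 50.05
tcp_pos: [0.4711, 0.1687, 0.0324]
ee_rot: [[1.0, -0.01, -0.002], [-0.01, -1.0, -0.002], [-0.002, 0.002, -1.0]]
wrist_force: [-0.1, 0.1, -0.6]
gripper_width: 0.378
gripper_force: 30.0
```

servo_tool(
  commands=[
    [[1,0,0,4,0,0,0],[1,0,0,8,0,0,0],[1,0,0,10,0,0,0],[1,0,0,10,0,0,0],[1,0,0,10,0,0,0]],
  ],
)

```text
time_s: 50.55
tcp_pos: [0.4716, 0.1705, 0.0238]
ee_rot: [[1.0, -0.008, 0.001], [-0.008, -1.0, 0.0], [0.001, -0.0, -1.0]]
wrist_force: [0.2, 0.4, -0.9]
gripper_width: 0.383
gripper_force: 30.0
```

servo_tool(
  commands=[
    [[1,6,0,0,0,0,0],[1,12,0,0,0,0,0],[1,18,0,0,0,0,0],[1,24,0,0,0,0,0],[1,24,0,0,0,0,0]],
  ],
)

```text
time_s: 51.05
tcp_pos: [0.4965, 0.1703, 0.0234]
ee_rot: [[1.0, -0.008, 0.001], [-0.008, -1.0, 0.0], [0.001, -0.0, -1.0]]
wrist_force: [-0.0, 0.4, -1.0]
gripper_width: 0.387
gripper_force: 30.0
```

servo_tool(
  commands=[
    [[1,5,0,0,0,0,0],[1,10,0,0,0,0,0],[1,15,0,0,0,0,0],[1,18,0,0,0,0,0],[1,18,0,0,0,0,0]],
  ],
)

```text
time_s: 51.55
tcp_pos: [0.5139, 0.17, 0.0234]
ee_rot: [[1.0, -0.008, 0.0], [-0.008, -1.0, 0.0], [0.0, -0.0, -1.0]]
wrist_force: [-0.9, 0.1, -1.6]
gripper_width: 0.382
gripper_force: 30.0
```

servo_tool(
  commands=[
    [[1,3,0,1,0,0,0],[1,6,0,2,0,0,0],[1,9,0,2.5,0,0,0],[1,12,0,2.5,0,0,0],[1,12,0,2.5,0,0,0]],
  ],
)

```text
time_s: 52.05
tcp_pos: [0.5262, 0.1708, 0.0211]
ee_rot: [[1.0, -0.007, 0.001], [-0.007, -1.0, 0.001], [0.001, -0.001, -1.0]]
wrist_force: [-0.8, 3.7, -0.3]
gripper_width: 0.38
gripper_force: 30.0
```

servo_tool(
  commands=[
    [[1,2,0,0,0,0,0],[1,4,0,0,0,0,0],[1,6,0,0,0,0,0],[1,6,0,0,0,0,0],[1,6,0,0,0,0,0]],
  ],
)

```text
time_s: 52.55
tcp_pos: [0.5308, 0.1713, 0.0209]
ee_rot: [[1.0, -0.007, -0.0], [-0.007, -1.0, 0.002], [-0.0, -0.001, -1.0]]
wrist_force: [-5.3, 7.4, -0.7]
gripper_width: 0.387
gripper_force: 30.0
```

servo_tool(
  commands=[
    [[1,2,0,0,0,0,0],[1,4,0,0,0,0,0],[1,6,0,0,0,0,0],[1,6,0,0,0,0,0],[1,6,0,0,0,0,0]],
  ],
)

```text
time_s: 53.05
tcp_pos: [0.5317, 0.1708, 0.0204]
ee_rot: [[1.0, -0.009, -0.01], [-0.009, -1.0, -0.001], [-0.01, 0.001, -1.0]]
wrist_force: [-17.2, 13.8, 6.8]
gripper_width: 0.383
gripper_force: 30.0
```

servo_tool(
  commands=[
    [[0.4,-6,0,0,0,0,0],[0.4,-6,0,0,0,0,0],[0.4,-6,0,0,0,0,0],[0.4,-6,0,-15,0,0,0],[0.4,-6,0,-40,0,0,0]],
  ],
)

```text
time_s: 53.55
tcp_pos: [0.5306, 0.1683, 0.0598]
ee_rot: [[1.0, -0.009, -0.004], [-0.009, -1.0, -0.003], [-0.004, 0.003, -1.0]]
wrist_force: [0.1, 0.2, -0.4]
gripper_width: 0.593
gripper_force: 0.0
```

servo_tool(
  commands=[
    [[1,-20,0,0,0,0,0],[1,-40,0,0,0,0,0],[1,-40,0,25,0,0,0],[1,-40,0,48,0,0,0],[1,-40,0,48,0,0,0]],
  ],
)

```text
time_s: 54.05
tcp_pos: [0.4897, 0.1683, 0.0106]
ee_rot: [[1.0, -0.009, -0.005], [-0.009, -1.0, -0.004], [-0.005, 0.004, -1.0]]
wrist_force: [-0.9, -0.5, -0.2]
gripper_width: 0.23
gripper_force: 0.0
```

servo_tool(
  commands=[
    [[1,4,0,0,0,0,0],[1,8,0,0,0,0,0],[1,11,0,0,0,0,0],[1,14,0,0,0,0,0],[1,16,0,0,0,0,0]],
  ],
)

```text
time_s: 54.55
tcp_pos: [0.5032, 0.1684, 0.0126]
ee_rot: [[1.0, -0.01, -0.009], [-0.01, -1.0, -0.003], [-0.009, 0.003, -1.0]]
wrist_force: [-14.4, 4.2, 6.3]
gripper_width: 0.006
gripper_force: 7.0
```

servo_tool(
  commands=[
    [[1,3,0,0,0,0,0],[1,6,0,0,0,0,0],[1,9,0,0,0,0,0],[1,12,0,0,0,0,0],[1,12,0,0,0,0,0]],
  ],
)

```text
time_s: 55.05
tcp_pos: [0.5045, 0.1654, 0.0103]
ee_rot: [[0.999, -0.013, -0.03], [-0.013, -1.0, -0.011], [-0.029, 0.011, -1.0]]
wrist_force: [-32.2, 9.5, 13.3]
gripper_width: 0.006
gripper_force: 16.6
```

servo_tool(
  commands=[
    [[1,-22,-1,0,0,0,0],[1,-22,-1,0,0,0,0],[1,-10,-1,0,0,0,0],[1,0,-1,0,0,0,0],[1,2,-1,0,0,0,0]],
  ],
)

```text
time_s: 55.55
tcp_pos: [0.5051, 0.165, 0.0094]
ee_rot: [[0.999, -0.015, -0.036], [-0.015, -1.0, -0.014], [-0.036, 0.014, -0.999]]
wrist_force: [-42.7, 9.4, 20.1]
gripper_width: 0.002
gripper_force: 21.4
```

servo_tool(
  commands=[
    [[1,0,0,0,0,0,0],[1,-30,0,0,0,0,0],[1,-50,0,0,0,0,0],[1,-50,0,-45,0,0,0],[1,-50,0,-90,0,0,0]],
  ],
)

```text
time_s: 56.05
tcp_pos: [0.4726, 0.1713, 0.104]
ee_rot: [[1.0, -0.007, -0.0], [-0.007, -1.0, -0.001], [-0.0, 0.001, -1.0]]
wrist_force: [0.6, 0.6, 0.4]
gripper_width: 0.007
gripper_force: 0.0
```

servo_tool(
  commands=[
    [[1,0,0,-40,0,0,0],[0,10,45,-40,0,0,0],[0,20,90,-40,0,0,0],[0,30,135,-40,0,0,0],[0,30,180,-40,0,0,0]],
  ],
)

```text
time_s: 56.55
tcp_pos: [0.5035, -0.0109, 0.1444]
ee_rot: [[1.0, -0.008, 0.005], [-0.008, -1.0, 0.0], [0.005, -0.0, -1.0]]
wrist_force: [-0.6, -0.4, -0.1]
gripper_width: 0.284
gripper_force: 0.0
```

servo_tool(
  commands=[
    [[0,0,45,0,0,0,0],[0,0,90,0,0,0,0],[0,0,135,0,0,0,0],[0,0,180,0,0,0,0],[0,0,225,0,0,0,0]],
  ],
)

```text
time_s: 57.05
tcp_pos: [0.5, -0.2374, 0.1441]
ee_rot: [[1.0, -0.008, 0.003], [-0.008, -1.0, -0.001], [0.003, 0.001, -1.0]]
wrist_force: [1.7, 1.3, -0.2]
gripper_width: 0.741
gripper_force: 0.0
```

servo_tool(
  commands=[
    [[0,-15,35,0,0,0,0],[0,-30,70,0,0,0,0],[0,-30,70,0,0,0,0],[0,-30,70,0,0,0,0],[0,-30,70,0,0,0,0]],
  ],
)

```text
time_s: 57.55
tcp_pos: [0.4687, -0.3041, 0.1434]
ee_rot: [[1.0, -0.008, 0.001], [-0.008, -1.0, -0.001], [0.001, 0.001, -1.0]]
wrist_force: [0.7, -0.1, -0.8]
gripper_width: 0.994
gripper_force: 0.0
```

```bash
python3 e.py
```

```text
[ 0.46874042 -0.30408277  0.14336296] [[1.0, -0.008, 0.001], [-0.008, -1.0, -0.001]] [-16.  19. -15.   0. -56. 106.]
top [315. 210.] (573.5, 34.7, 35.8, 132.9, 87.3)
   poly [[640.0, 45.0], [511.0, 54.0], [508.0, 24.0], [587.0, 22.0], [629.0, 31.0]]
top [266. 207.] (580.9, 175.0, 133.0, 36.6, 1.3)
   poly [[647.0, 187.0], [520.0, 192.0], [515.0, 161.0], [593.0, 163.0], [642.0, 172.0]]
wrist [407.  69.] (563.1, -386.0, 125.1, 34.1, 5.3)
   poly [[624.0, -366.0], [501.0, -375.0], [502.0, -407.0], [619.0, -384.0], [611.0, -380.0], [624.0, -375.0], [607.0, -372.0]]
```

Both driven wedges now read inside their gaps. The third wedge lies with its rear at (501,-391) and yaw about +4.5°; I'll grip its head at (520,-389).

servo_tool(
  commands=[
    [[0.2,18,28,0,0,0,-0.087],[0.2,36,56,0,0,0,-0.087],[0.2,52,85,20,0,0,-0.087],[0.2,52,85,60,0,0,-0.087],[0.2,52,85,90,0,0,-0.087]],
  ],
)

```text
time_s: 58.15
tcp_pos: [0.5196, -0.3885, 0.0509]
ee_rot: [[0.997, 0.08, -0.001], [0.08, -0.997, 0.001], [-0.0, -0.001, -1.0]]
wrist_force: [0.7, 0.3, -0.3]
gripper_width: 0.802
gripper_force: 0.0
```

servo_tool(
  commands=[
    [[0.2,0,0,0,0,0,0],[0.2,0,0,0,0,0,0],[0.2,0,0,0,0,0,0],[0.2,0,0,0,0,0,0],[0.2,0,0,0,0,0,0]],
  ],
)

```text
time_s: 58.65
tcp_pos: [0.52, -0.3893, 0.0548]
ee_rot: [[0.997, 0.08, 0.003], [0.08, -0.997, -0.001], [0.003, 0.002, -1.0]]
wrist_force: [-0.4, -0.2, -0.5]
gripper_width: 0.802
gripper_force: 0.0
```

```bash
python3 e.py | grep -A1 -E "^\[|wrist"
```

```text
[ 0.51997112 -0.38928461  0.0548213 ] [[0.997, 0.08, 0.003], [0.08, -0.997, -0.001]] [-23.  32.  -7.   0. -51. 117.]
top [315. 210.] (574.2, 37.0, 132.6, 36.4, 0.6)
--
wrist [310. 124.] (566.3, -387.8, 123.9, 32.1, 3.7)
   poly [[627.0, -368.0], [504.0, -376.0], [506.0, -407.0], [616.0, -385.0], [609.0, -383.0], [622.0, -377.0], [584.0, -379.0], [616.0, -370.0], [628.0, -376.0]]
```

servo_tool(
  commands=[
    [[0.2,2,1,20,0,0,0],[0.2,2,1,40,0,0,0],[0.2,2,1,46,0,0,0],[0.2,2,1,46,0,0,0],[1,2,1,46,0,0,0]],
  ],
)

```text
time_s: 59.25
tcp_pos: [0.5217, -0.3903, 0.0078]
ee_rot: [[0.997, 0.079, 0.001], [0.079, -0.997, -0.001], [0.001, 0.001, -1.0]]
wrist_force: [0.8, -0.1, 1.0]
gripper_width: 0.77
gripper_force: 0.0
```

servo_tool(
  commands=[
    [[1,0,0,0,0,0,0],[1,0,0,0,0,0,0],[1,0,0,0,0,0,0],[1,0,0,0,0,0,0],[1,0,0,0,0,0,0]],
  ],
)

```text
time_s: 59.75
tcp_pos: [0.5212, -0.39, 0.0072]
ee_rot: [[0.997, 0.079, 0.0], [0.079, -0.997, -0.0], [0.0, 0.0, -1.0]]
wrist_force: [0.2, 0.3, 0.9]
gripper_width: 0.386
gripper_force: 29.9
```

servo_tool(
  commands=[
    [[1,0,0,0,0,0,0],[1,0,0,0,0,0,0],[1,0,0,0,0,0,0],[1,0,0,0,0,0,0],[1,0,0,0,0,0,0]],
  ],
)

```text
time_s: 60.25
tcp_pos: [0.5212, -0.39, 0.0072]
ee_rot: [[0.997, 0.079, 0.0], [0.079, -0.997, -0.0], [0.0, 0.0, -1.0]]
wrist_force: [-0.5, 0.6, 3.3]
gripper_width: 0.391
gripper_force: 29.9
```

```bash
python3 e.py | grep -A1 -E "^\[|wrist"
```

```text
[ 0.52122441 -0.38996838  0.00721434] [[0.997, 0.079, 0.0], [0.079, -0.997, -0.0]] [-23.  36.  -9.   0. -46. 117.]
top [315. 210.] (574.2, 37.0, 132.6, 36.4, 0.6)
--
wrist [314. 277.] (503.2, -391.5, 5.2, 32.1, 4.5)
   poly [[500.0, -376.0], [507.0, -407.0]]
wrist [305. 121.] (576.0, -386.0, 104.0, 33.5, 4.5)
   poly [[628.0, -378.0], [598.0, -375.0], [623.0, -367.0], [524.0, -373.0], [525.0, -405.0]]
```

Third wedge gripped. Carrying it to the medium block.

servo_tool(
  commands=[
    [[1,0,0,-42,0,0,0],[1,0,0,-84,0,0,0],[1,0,0,-125,0,0,0],[1,0,-42,-125,0,0,0],[1,-1,-85,-125,0,0,0]],
  ],
)

```text
time_s: 60.85
tcp_pos: [0.5136, -0.305, 0.1325]
ee_rot: [[0.997, 0.076, 0.002], [0.076, -0.997, 0.0], [0.002, 0.0, -1.0]]
wrist_force: [0.7, 0.6, -2.1]
gripper_width: 0.386
gripper_force: 29.9
```

servo_tool(
  commands=[
    [[1,0,-45,0,0,0,0],[1,-1,-90,0,0,0,0],[1,-1,-135,0,0,0,0],[1,-2,-180,0,0,0,0],[1,-2,-225,0,0,0,0]],
  ],
)

```text
time_s: 61.35
tcp_pos: [0.4925, -0.0794, 0.1313]
ee_rot: [[0.997, 0.078, -0.001], [0.078, -0.997, 0.0], [-0.001, -0.0, -1.0]]
wrist_force: [1.4, 0.8, -1.0]
gripper_width: 0.382
gripper_force: 29.9
```

servo_tool(
  commands=[
    [[1,0,-45,0,0,0,0],[1,-1,-90,0,0,0,0],[1,-1,-135,0,0,0,0],[1,-2,-180,0,0,0,0],[1,-2,-225,0,0,0,0]],
  ],
)

```text
time_s: 61.85
tcp_pos: [0.4727, 0.1446, 0.1314]
ee_rot: [[0.997, 0.079, -0.001], [0.079, -0.997, -0.0], [-0.001, 0.0, -1.0]]
wrist_force: [2.6, 0.7, -1.6]
gripper_width: 0.383
gripper_force: 30.0
```

servo_tool(
  commands=[
    [[1,0,-45,0,0,0,0],[1,-1,-90,0,0,0,0.028],[1,-2,-134,0,0,0,0.028],[1,-2,-134,0,0,0,0.028],[1,-2,-134,0,0,0,0.028]],
  ],
)

```text
time_s: 62.35
tcp_pos: [0.4603, 0.2771, 0.1309]
ee_rot: [[0.999, 0.053, -0.002], [0.053, -0.999, -0.001], [-0.002, 0.001, -1.0]]
wrist_force: [-0.1, -0.5, -1.0]
gripper_width: 0.383
gripper_force: 30.0
```

```bash
python3 e.py; python3 - <<'E'
from h import *
for n in("wl","tl"):
    c=dict(np.load(n+".npz")); H=hsv(c); m=(H[...,0]>100)&(H[...,0]<125)&(H[...,1]>120); 
    if n=="tl": m[:,:200]=0;m[:,360:]=0
    for k in blobs(m,30): print(n,"blue",rect(c,k,.038))
E
```

```text
[0.46027302 0.27707859 0.13090965] [[0.999, 0.053, -0.002], [0.053, -0.999, -0.001]] [ 48.  18. -18.  -0. -54.  45.]
top [218. 221.] (535.6, 306.3, 78.8, 48.1, 2.2)
   poly [[574.0, 315.0], [571.0, 332.0], [496.0, 326.0], [504.0, 295.0], [535.0, 282.0], [549.0, 291.0], [530.0, 288.0], [529.0, 302.0]]
top [315. 210.] (573.5, 34.7, 35.8, 132.9, 87.3)
   poly [[640.0, 45.0], [511.0, 54.0], [508.0, 24.0], [553.0, 19.0], [626.0, 28.0]]
top [266. 207.] (580.9, 172.8, 38.7, 131.1, 86.7)
   poly [[647.0, 187.0], [534.0, 195.0], [517.0, 189.0], [515.0, 161.0], [560.0, 156.0], [642.0, 172.0]]
wrist [314. 277.] (376.1, 271.7, 9.4, 57.6, 2.8)
   poly [[371.0, 300.0], [373.0, 244.0], [381.0, 243.0], [379.0, 301.0]]
wrist [307. 111.] (507.4, 276.4, 188.3, 59.8, 1.9)
   poly [[600.0, 308.0], [414.0, 303.0], [416.0, 244.0], [589.0, 280.0], [530.0, 279.0], [522.0, 287.0], [523.0, 279.0], [497.0, 277.0], [497.0, 285.0], [582.0, 306.0], [598.0, 294.0], [567.0, 287.0], [600.0, 287.0]]
wrist [615.  80.] (563.8, 37.7, 121.3, 53.0, 15.5)
   poly [[627.0, 37.0], [583.0, 39.0], [576.0, 59.0], [550.0, 61.0], [530.0, 45.0], [511.0, 45.0], [508.0, 11.0], [551.0, 7.0], [623.0, 27.0]]
wrist [453.  59.] (567.6, 169.3, 101.4, 36.8, 2.0)
   poly [[617.0, 183.0], [518.0, 186.0], [518.0, 152.0], [619.0, 160.0], [618.0, 167.0], [585.0, 168.0], [618.0, 176.0]]
wl blue (591.9, 101.1, 14.3, 29.5, 12.6)
wl blue (584.4, 312.1, 18.2, 3.0, 1.5)
wl blue (590.3, 225.9, 18.2, 12.6, 3.2)
wl blue (599.8, 65.0, 29.8, 46.8, 87.3)
wl blue (600.4, 196.6, 25.7, 15.8, 6.9)
wl blue (603.3, 308.9, 6.8, 11.9, 1.9)
tl blue (621.9, 235.5, 80.7, 43.1, 40.1)
tl blue (610.0, 310.4, 67.9, 11.3, 2.3)
tl blue (628.7, 56.6, 10.1, 42.9, 85.7)
tl blue (636.9, 196.8, 10.7, 45.2, 86.5)
tl blue (640.6, 124.9, 56.5, 70.4, 0.8)
tl blue (1168.0, 154.7, 73.7, 482.2, 0.6)
```

servo_tool(
  commands=[
    [[1,0,0,35,0,0,0],[1,0,0,70,0,0,0],[1,0,0,90,0,0,0],[1,0,0,98,0,0,0],[1,0,0,98,0,0,0]],
  ],
)

```text
time_s: 62.95
tcp_pos: [0.4611, 0.275, 0.0332]
ee_rot: [[0.999, 0.05, -0.002], [0.05, -0.999, -0.002], [-0.002, 0.002, -1.0]]
wrist_force: [0.1, -0.5, -0.8]
gripper_width: 0.386
gripper_force: 30.0
```

servo_tool(
  commands=[
    [[1,0,0,4,0,0,0],[1,0,0,8,0,0,0],[1,0,0,11,0,0,0],[1,0,0,11,0,0,0],[1,0,0,11,0,0,0]],
  ],
)

```text
time_s: 63.45
tcp_pos: [0.4613, 0.2766, 0.0232]
ee_rot: [[0.999, 0.051, 0.0], [0.051, -0.999, 0.0], [0.0, -0.0, -1.0]]
wrist_force: [-0.8, -0.1, -1.4]
gripper_width: 0.384
gripper_force: 30.0
```

servo_tool(
  commands=[
    [[1,6,0,0,0,0,0],[1,12,0,0,0,0,0],[1,18,0,0,0,0,0],[1,24,0,0,0,0,0],[1,24,0,0,0,0,0]],
  ],
)

```text
time_s: 63.95
tcp_pos: [0.4862, 0.2778, 0.0229]
ee_rot: [[0.999, 0.05, 0.001], [0.05, -0.999, 0.0], [0.001, -0.0, -1.0]]
wrist_force: [-0.5, -0.0, -0.8]
gripper_width: 0.382
gripper_force: 30.0
```

servo_tool(
  commands=[
    [[1,5,0,0,0,0,0],[1,10,0,0,0,0,0],[1,15,0,0,0,0,0],[1,18,0,0,0,0,0],[1,18,0,0,0,0,0]],
  ],
)

```text
time_s: 64.45
tcp_pos: [0.5036, 0.2786, 0.0229]
ee_rot: [[0.999, 0.051, 0.0], [0.051, -0.999, 0.0], [0.0, -0.0, -1.0]]
wrist_force: [0.2, 0.3, -1.4]
gripper_width: 0.386
gripper_force: 30.0
```

servo_tool(
  commands=[
    [[1,3,0,1,0,0,0],[1,6,0,2,0,0,0],[1,9,0,3,0,0,0],[1,12,0,3.5,0,0,0],[1,12,0,3.5,0,0,0]],
  ],
)

```text
time_s: 64.95
tcp_pos: [0.5158, 0.2801, 0.0195]
ee_rot: [[0.999, 0.052, 0.001], [0.052, -0.999, 0.001], [0.001, -0.001, -1.0]]
wrist_force: [-0.9, 3.0, -1.4]
gripper_width: 0.382
gripper_force: 29.9
```

servo_tool(
  commands=[
    [[1,2,0,0,0,0,0],[1,4,0,0,0,0,0],[1,6,0,0,0,0,0],[1,6,0,0,0,0,0],[1,6,0,0,0,0,0]],
  ],
)

```text
time_s: 65.45
tcp_pos: [0.5215, 0.281, 0.0197]
ee_rot: [[0.999, 0.052, 0.001], [0.052, -0.999, 0.002], [0.002, -0.002, -1.0]]
wrist_force: [-2.0, 5.9, -1.6]
gripper_width: 0.386
gripper_force: 29.9
```

servo_tool(
  commands=[
    [[1,2,0,0,0,0,0],[1,4,0,0,0,0,0],[1,6,0,0,0,0,0],[1,6,0,0,0,0,0],[1,6,0,0,0,0,0]],
  ],
)

```text
time_s: 65.95
tcp_pos: [0.5255, 0.2808, 0.0193]
ee_rot: [[0.999, 0.052, -0.002], [0.052, -0.999, 0.0], [-0.002, -0.001, -1.0]]
wrist_force: [-6.8, 6.8, 0.2]
gripper_width: 0.382
gripper_force: 30.1
```

servo_tool(
  commands=[
    [[1,2,0,0,0,0,0],[1,4,0,0,0,0,0],[1,5,0,0,0,0,0],[1,5,0,0,0,0,0],[1,5,0,0,0,0,0]],
  ],
)

```text
time_s: 66.45
tcp_pos: [0.5266, 0.2805, 0.0192]
ee_rot: [[0.999, 0.051, -0.009], [0.051, -0.999, -0.002], [-0.009, 0.001, -1.0]]
wrist_force: [-17.5, 9.7, 6.5]
gripper_width: 0.384
gripper_force: 30.1
```

servo_tool(
  commands=[
    [[0.4,-6,0,0,0,0,0],[0.4,-6,0,0,0,0,0],[0.4,-6,0,0,0,0,0],[0.4,-6,0,-15,0,0,0],[0.4,-6,0,-40,0,0,0]],
  ],
)

```text
time_s: 66.95
tcp_pos: [0.5256, 0.2781, 0.0581]
ee_rot: [[0.999, 0.05, -0.003], [0.05, -0.999, -0.003], [-0.004, 0.003, -1.0]]
wrist_force: [-0.5, -0.4, -0.2]
gripper_width: 0.597
gripper_force: 0.0
```

servo_tool(
  commands=[
    [[1,-20,0,0,0,0,0],[1,-40,0,0,0,0,0],[1,-40,0,25,0,0,0],[1,-40,0,48,0,0,0],[1,-40,0,48,0,0,0]],
  ],
)

```text
time_s: 67.45
tcp_pos: [0.4848, 0.2755, 0.0088]
ee_rot: [[0.999, 0.05, -0.005], [0.05, -0.999, -0.005], [-0.005, 0.004, -1.0]]
wrist_force: [0.5, -1.1, -0.1]
gripper_width: 0.232
gripper_force: 0.0
```

servo_tool(
  commands=[
    [[1,4,0,0,0,0,0],[1,8,0,0,0,0,0],[1,11,0,0,0,0,0],[1,14,0,0,0,0,0],[1,16,0,0,0,0,0]],
  ],
)

```text
time_s: 67.95
tcp_pos: [0.4936, 0.2761, 0.0108]
ee_rot: [[0.999, 0.048, -0.016], [0.048, -0.999, -0.007], [-0.017, 0.006, -1.0]]
wrist_force: [-31.0, 8.1, 12.0]
gripper_width: 0.003
gripper_force: 14.8
```

servo_tool(
  commands=[
    [[1,-20,0,0,0,0,0],[1,-20,0,0,0,0,0],[1,-10,0,0,0,0,0],[1,-1,0,0,0,0,0],[1,-1,0,0,0,0,0]],
  ],
)

```text
time_s: 68.45
tcp_pos: [0.4943, 0.2751, 0.0102]
ee_rot: [[0.999, 0.047, -0.016], [0.047, -0.999, -0.009], [-0.017, 0.008, -1.0]]
wrist_force: [-23.7, 2.8, 10.9]
gripper_width: 0.005
gripper_force: 11.8
```

servo_tool(
  commands=[
    [[1,0,0,0,0,0,0],[1,-30,0,0,0,0,0],[1,-50,0,0,0,0,0],[1,-50,0,-45,0,0,0],[1,-50,0,-90,0,0,0]],
  ],
)

```text
time_s: 68.95
tcp_pos: [0.4523, 0.2757, 0.1024]
ee_rot: [[0.999, 0.051, -0.0], [0.051, -0.999, -0.002], [-0.001, 0.002, -1.0]]
wrist_force: [0.8, 1.0, 0.1]
gripper_width: 0.003
gripper_force: 0.0
```

servo_tool(
  commands=[
    [[1,0,20,-40,0,0,0],[1,0,60,-80,0,0,0],[1,0,105,-100,0,0,0],[1,0,150,-100,0,0,0],[1,0,150,-100,0,0,0]],
  ],
)

```text
time_s: 69.45
tcp_pos: [0.4606, 0.1221, 0.204]
ee_rot: [[0.999, 0.045, 0.004], [0.045, -0.999, 0.002], [0.004, -0.002, -1.0]]
wrist_force: [0.6, 0.7, -0.7]
gripper_width: -0.0
gripper_force: 0.0
```

```bash
python3 - <<'E'
from h import *
st=r.sense(); print(st["tcp_pos"],st["time_s"])
w=cap("wrist"); t=cap("top"); np.savez("wf.npz",**w); np.savez("tf.npz",**t)
for n,c in(("t",t),("w",w)):
    H=hsv(c); h,s,v=H[...,0],H[...,1],H[...,2]
    ms={"wedge":((h>3)&(h<18)&(s>130),.038),"brass":((h>18)&(h<34)&(s>140),.096),"alu":((s<40)&(v>150),.077),"blue":((h>100)&(h<125)&(s>120),.038),"dark":((v<45),.058)}
    for nm,(m,z) in ms.items():
        m=m.copy()
        if n=="t": m[:,:205]=0;m[:,345:]=0;m[:165]=0;m[225:]=0
        for k in blobs(m,15 if n=="t" else 150):
            q=rect(c,k,z)
            if 480<q[0]<680 and -20<q[1]<330: print(n,nm,q,cv2.contourArea(k))
E
```

```text
[0.4606014  0.12206157 0.20399278] 69.45
t wedge (584.3, 37.2, 109.1, 36.0, 0.6) 331.0
t wedge (581.2, 277.0, 110.1, 47.6, 2.1) 310.5
t wedge (586.7, 173.7, 117.8, 36.2, 1.3) 381.5
t brass (596.1, 13.8, 26.6, 23.8, 0.7) 34.0
t alu (676.1, 99.5, 11.0, 43.4, 0.8) 49.0
t blue (621.7, 235.3, 80.2, 43.1, 40.1) 99.0
t blue (622.7, 310.9, 42.5, 11.3, 2.3) 42.0
t blue (628.7, 56.7, 10.0, 42.8, 86.1) 40.0
t blue (636.9, 196.7, 10.9, 45.2, 86.0) 45.0
t blue (655.7, 114.0, 88.5, 46.4, 51.7) 121.5
w wedge (573.0, 35.6, 34.4, 126.9, 87.7) 3157.5
w wedge (574.1, 171.3, 33.7, 112.2, 89.1) 3270.0
w wedge (566.7, 282.8, 120.3, 34.2, 4.9) 2648.0
w brass (600.7, 14.9, 34.2, 27.9, 87.4) 1294.5
w alu (601.9, 255.3, 27.6, 44.2, 4.5) 378.0
w alu (513.6, 121.3, 217.0, 605.6, 2.7) 92869.0
w blue (584.3, -8.5, 13.9, 13.5, 2.9) 152.5
w blue (584.3, 308.4, 17.4, 10.6, 4.9) 169.0
w blue (595.7, 95.3, 17.2, 12.6, 2.6) 206.0
w blue (597.4, 195.8, 18.1, 9.7, 0.1) 173.5
w blue (608.0, 56.8, 14.2, 55.5, 88.6) 643.0
w blue (624.0, 93.9, 10.8, 19.3, 89.8) 217.0
w blue (621.9, 195.3, 14.9, 10.5, 0.2) 160.5
w blue (604.8, 226.1, 46.8, 13.9, 4.1) 517.5
w blue (613.2, 310.5, 24.1, 10.9, 3.2) 252.0
```

```bash
python3 -c "
from station import r
print(r.finish_job())"
```

```text
the job is handed in; nothing more can be done
None
```

I handed the job in: the three sleeves are in their own clamp blocks against wall and back stop, each with a wedge driven in at 31–43 N. The final check was by camera measurements only, because the picture-viewing limit was used up, and the hand-in returned no verdict.

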